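# Lay out a pipetting station

### The job

First stand the tip box midway between the block heater and the mini centrifuge, with its long side along the row from one machine to the other. Then stand the bottle behind the tip box (on the side away from the robot), centred on it with a gap of about 27 mm, and the tube rack centred in front of the heater's display, parallel to it with a gap of about 30 mm. Last of all, lay the cover square on top of the tip box, grip bar up; leave the dish, the beaker and the pen pot where they are.

Things in the scene. Friction and masses are not known exactly. Their poses are not given: they have to be found in the camera images.
- heater: Block heater, fixed: white, 100 deep (x) x 104 wide (y) x 52 mm high, with an aluminium block full of holes up to 75 mm. Origin: centre of the underside. +x points out of its back, away from the robot; the black display is on its front, 50 mm to -x; y runs along the row of the two machines, which is turned by up to 0.15 rad. It may be the left or the right machine
- centrifuge: Mini centrifuge, fixed: round white base 104 mm across with a grey domed lid, 91 mm high in all. Origin: centre of the underside. It stands always 300 mm from the heater (centre to centre), exactly to its left or its right (along the heater's y axis), turned like it
- tip_box: Tip box, loose, 90 to 180 g: white box 60 (x) x 84 (y, long side) x 60 mm high, flat top with 24 small tip holes. The topmost 8 mm are stepped in by 3 mm all round (54 x 78). Origin: centre of the underside. Grip it across the 60 mm width
- bottle: Bottle, loose, 120 to 240 g: amber, 52 mm diameter, straight to 64 mm height, then shoulders; black cap of 33 mm diameter from 79 to 107 mm height. Origin: centre of the underside, z up. Grip it by the cap from above
- tube_rack: Tube rack, loose, 85 to 170 g: narrow aluminium block 30 (x) x 90 (y, long side) x 44 mm high, with a row of five white tube caps 13 mm across standing up to 50 mm. Origin: centre of the underside. Either long side may face the heater
- cover: Cover of the tip box, loose, 40 to 85 g: grey flat plate 62 (x) x 88 (y, long side) x 6 mm with a grip bar 12 (x) x 44 (y) mm on top, up to 26 mm height. Flat underneath, it simply rests on the tip box's top, 60 mm up. Origin: centre of the underside
- dish: Bystander, loose: closed round glass dish, 58 mm diameter, 15 mm high, nearest to the robot. Origin: centre of the underside. Not to be moved
- beaker: Bystander, loose: white beaker, 68 mm diameter, 85 mm high, beyond the row. Origin: centre of the underside. Not to be moved
- pen_pot: Bystander, loose: dark pot of 76 mm diameter, 90 mm high, with pens up to about 140 mm, beyond the row. Origin: centre of the underside. Not to be moved
Mind the look-alikes: they are no part of the job. What is shaped like the tube_rack but blue is not meant. Leave any red look-alike of the tip_box alone.

How it is judged:
By the outcome, as a careful person would: the job done as asked, in the order asked, and still so for the second after the job is handed in, with the robot touching nothing.
It also fails if it takes over 109 s, if anything falls off the work surface, if the arm or the gripper's body presses on something with over 40 N, if the wrist force passes 120 N, or if a joint passes its speed limit or range.

### The arm

A 6-joint arm with a two-finger parallel gripper is mounted at the origin on the work surface. World frame = base frame: x ahead of the robot, y to its left, z up, the work surface at z = 0. Lengths are in mm, angles in degrees, forces in N, time in s.
With the tool pointing down it reaches from about 350 to 850 mm from the base axis. Payload 8.1 kg.
Tool frame: the origin (TCP) lies at the very end of the fingers, on their centre line; the grasp point (between the pads) lies 19 mm behind it (r.grasp_offset is the distance from the TCP to the grasp point, in mm); z points along the fingers, y is the line along which they close (so a half turn about z gives the same grasp; the last joint's range is limited). The gripper opens to 85 mm and grips with 20 to 120 N. Pads are 22 mm wide; open, the fingers measure 114 mm over their backs; the gripper's body (76 mm by 85 mm) begins 54 mm behind the grasp point. The pads swing forward as they close: fully open they stand 13 mm farther back than shut.
Start: joints at [72.112, 7.471, 85.268, -0, 87.261, -4.893], TCP at [134.894, 584.644, 231.292] pointing down, gripper open.
Joint ranges: [-169.43, 169.43], [-51.17, 129.36], [1.28, 143.12], [-76.62, 256.62], [0, 156.53], [-152.29, 152.29]. Speed limits (degrees/s): [136.94, 136.94, 159.86, 180, 180, 180].

### API

Orientations are given as [roll, pitch, yaw] about the fixed x, y, z axes, in that order (R = Rz(yaw) Ry(pitch) Rx(roll)).
In Python, from bench import r gives the robot as it stands.
- The arm moves only by the tool carry_out, never from a script. Its argument "commands" is a list of rows, each an object with "jaw": the finger opening in m, from 0 to 0.0854; "translation": the shift along the tool's x, y, z in m, a list of three; "spin": the turn about the tool's z in rad. A call has exactly 8 rows; each row shifts and turns the commanded pose from where the row before left it, along the tool's axes as they then stand; what a row does not reach is not made up. A row lasts 1/12 s, in which the tool goes at most 41.7 mm and 7.16 degrees, less where a joint would pass 70% of its speed; a pose out of reach is approached as far as the arm can. A call is refused whole if a number of a shift passes 0.0417 or a number of a turn 0.125, either way. A call with a gripper value outside its range is refused whole. The fingers move at their own pace and stop on an object; "squeeze" is the grip in N (left out, the last holds). Time passes only in rows, so rows that do not move let the fingers close, or fill a call up. It gives the time, the measured TCP pose, the force, the opening and the grip force at its end, in the units of the state.
- r.sense(): the state, without advancing time (a new reading comes with each control period).
- r.snapshot(name): name is "scene" or "top"; returns a dict with "pixels" (384x512x3 uint8, blue, green, red), "K" (3x3 intrinsics, pixels), "extrinsics" (4x4, takes a point from camera to world coordinates). Camera axes: x right, y down, z forward; pixel columns grow to the right and rows downward; lengths in mm; the calibration is good to about 2 mm. A picture is of the moment at which its call begins. There is no depth.
- r.hand_in(): hands the job in; it is judged then, once.
Trained networks look in a picture, given as the dict that the camera call returned (one of the last four; its "shot" number tells which), for a name from the list of things; names that differ only in an ending like _2 or _b are one class to them, and where a whole thing is asked for, a point or a joint stands for the part that bears it (a point fixed in the world has none). Each returns a list of dicts, best first, with "score" (0 to 1); they miss things now and then, are a little off and sometimes report something else, mostly with a low value. They report only what shows in the picture. A call takes as long as a camera call. They do not tell look-alikes from the thing itself.
- r.spot_in(picture, target): "xy" ([column, row] in pixels, amid what is visible of it).
- r.regions_of(picture, target): "pixels" (384x512 bool, what is visible of it) and "xy" ([column, row] in pixels, amid what is visible of it).
- r.landmark_of(picture, target): "xy" ([column, row] in pixels: a listed point, or the origin of a listed thing).
The state is a dict: "time": time; "joint_pos": joint angles; "qd": joint speeds; "joint_efforts": joint torques, N m; "tool_pos": TCP position; "tcp_rot": TCP orientation; "ft_force": force on the tool from outside, world axes, zero at the start; "wrist_torque": the same for the moment, N m; "finger_gap": finger opening in mm; "grip_force": force on a finger pad.
Only numpy, scipy, OpenCV 4.12 (cv2) and the standard library are available. Lean on these libraries where they do the work, as an engineer would, in place of code of your own. Each camera call takes 0.05 s, during which the arm holds its last target. There are 200 camera calls.

## Working session

There is one attempt and no reset: what is moved stays moved. The work goes in short steps, Python scripts to look and compute and a tool call to move; the robot and the scene stay as the last step left them, time stands still between calls to the robot, and variables do not carry over. Pictures are saved under pics/ and viewed, at most 14 in all, crops included, and the job is handed in when it is done.

Besides the shell and the picture viewer there is one more tool, called after ">>>" as name(argument=value, ...), one argument or row to a line, values as JSON. carry_out: Moves the arm, as the interface text tells. Its arguments: {"type":"object","properties":{"commands":{"type":"array","items":{"type":"object","properties":{"jaw":{"type":"number"},"translation":{"type":"array","items":{"type":"number"}},"spin":{"type":"number"}}}},"squeeze":{"type":"number"}},"required":["commands"]}

```bash
mkdir -p pics; ls; python3 - <<'E'
from bench import r
import cv2,numpy as np
s=r.sense();print({k:np.round(v,2).tolist() for k,v in s.items()})
for n in("scene","top"):
    p=r.snapshot(n);cv2.imwrite(f"pics/{n}0.png",p["pixels"]);print(n,p["K"].tolist(),np.round(p["extrinsics"],3).tolist())
    for t in "heater centrifuge tip_box bottle tube_rack cover dish beaker pen_pot".split():
        print(t,[(np.round(d["xy"]).tolist(),round(d["score"],2)) for d in r.landmark_of(p,t)],[(np.round(d["xy"]).tolist(),round(d["score"],2),int(d["pixels"].sum())) for d in r.regions_of(p,t)])
E
```

```text
pics
{'time': 0.0, 'joint_pos': [72.11, 7.51, 85.33, 0.0, 87.26, -4.89], 'qd': [0.17, -0.09, -0.01, 0.05, -0.03, 0.08], 'joint_efforts': [-0.0, -56.94, -50.06, -0.0, 0.01, 0.0], 'tool_pos': [134.73, 584.1, 230.24], 'tcp_rot': [-179.89, -0.01, 167.01], 'ft_force': [0.23, -0.51, -0.8], 'wrist_torque': [0.04, 0.05, -0.02], 'grip_force': 0.0, 'finger_gap': 85.15}
scene [[460.2356288968868, 0.0, 258.3665439868803], [0.0, 460.2356288968868, 191.12238955452938], [0.0, 0.0, 1.0]] [[-0.694, 0.61, -0.383, 1057.329], [0.72, 0.576, -0.387, 558.572], [-0.015, -0.544, -0.839, 1103.554], [0.0, 0.0, 0.0, 1.0]]
heater [([198.0, 170.0], 0.59)] [([196.0, 164.0], 0.8, 1541), ([376.0, 228.0], 0.34, 668)]
centrifuge [([282.0, 220.0], 0.89), ([150.0, 187.0], 0.62), ([353.0, 273.0], 0.42)] [([284.0, 218.0], 0.87, 1240)]
tip_box [([387.0, 316.0], 0.72)] [([351.0, 262.0], 0.97, 1030), ([387.0, 313.0], 0.8, 1253)]
bottle [] [([152.0, 110.0], 0.97, 462)]
tube_rack [([185.0, 130.0], 0.7), ([203.0, 100.0], 0.6), ([279.0, 150.0], 0.51)] [([201.0, 96.0], 0.8, 265), ([187.0, 122.0], 0.79, 456), ([151.0, 110.0], 0.56
[... 529 characters left out ...]
44)]
centrifuge [] [([209.0, 191.0], 0.97, 1190), ([279.0, 256.0], 0.54, 362)]
tip_box [([75.0, 187.0], 0.64), ([204.0, 130.0], 0.34)] [([121.0, 199.0], 0.74, 903), ([71.0, 183.0], 0.74, 995)]
bottle [([416.0, 189.0], 0.64)] [([422.0, 187.0], 0.79, 542)]
tube_rack [([399.0, 249.0], 0.78), ([373.0, 205.0], 0.67)] [([399.0, 249.0], 0.98, 546), ([375.0, 204.0], 0.66, 493)]
cover [([134.0, 255.0], 0.84), ([328.0, 127.0], 0.7)] [([202.0, 124.0], 0.58, 937), ([135.0, 255.0], 0.56, 777)]
dish [([281.0, 257.0], 0.72)] [([279.0, 256.0], 0.77, 359)]
beaker [([329.0, 123.0], 0.84)] [([334.0, 122.0], 0.77, 712), ([207.0, 188.0], 0.46, 1247)]
pen_pot [([205.0, 130.0], 0.85)] [([203.0, 124.0], 0.64, 891)]
```

View pics/scene0.png

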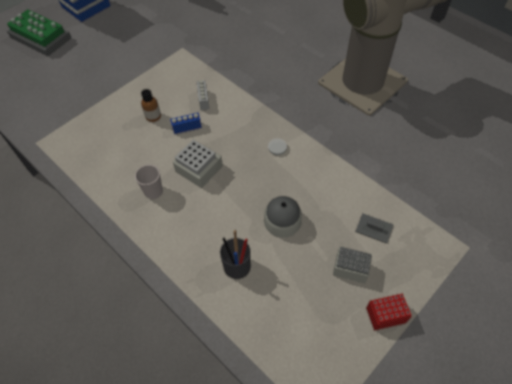

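View pics/top0.png

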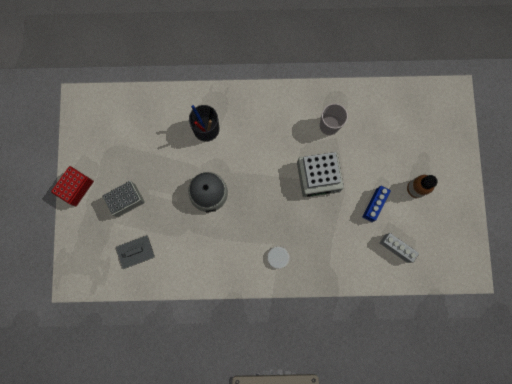

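The scene shows the white tip box at top-view pixel (123,199), with the red look-alike at (72,186). The aluminium rack is at (399,248) and the blue look-alike at (377,204). The cover is at (135,252), the bottle at (422,187), the heater on the right at (321,173) and the centrifuge on the left at (207,190). Next I'll fit model silhouettes to the masks.

```bash
cat > fit.py <<'E'
import cv2,numpy as np
from bench import r
from scipy.optimize import minimize
def box(a,b,z0,z1): return np.array([[x,y,z] for x in(-a/2,a/2) for y in(-b/2,b/2) for z in(z0,z1)],float)
def cyl(d,z0,z1):
    t=np.linspace(0,2*np.pi,32,endpoint=False)
    return np.vstack([np.c_[d/2*np.cos(t),d/2*np.sin(t),0*t+z] for z in(z0,z1)])
M=dict(heater=[box(100,104,0,52),box(70,80,52,75)],tip_box=[box(60,84,0,52),box(54,78,52,60)],
 tube_rack=[box(30,90,0,44)]+[cyl(13,44,50)+[0,18*i,0] for i in range(-2,3)],cover=[box(62,88,0,6),box(12,44,6,26)],
 bottle=[np.vstack([cyl(52,0,64),cyl(33,79,79)]),cyl(33,79,107)],
 centrifuge=[cyl(104,0,45),np.vstack([cyl(100,45,45),cyl(80,75,75),cyl(30,91,91)])],
 dish=[cyl(58,0,15)],beaker=[cyl(68,0,85)],pen_pot=[cyl(76,0,90)])
def proj(p,P):
    E=np.linalg.inv(p["extrinsics"]);c=P@E[:3,:3].T+E[:3,3];q=c@p["K"].T;return q[:,:2]/q[:,2:]
def world(p,uv,z):
    d=p["extrinsics"][:3,:3]@np.linalg.solve(p["K"],[uv[0],uv[1],1]);o=p["extrinsics"][:3,3];return o+d*(z-o[2])/d[2]
def pose(P,x,y,th):
    c,s=np.cos(th),np.sin(th);return P@np.array([[c,-s,0],[s,c,0],[0,0,1]]).T+[x,y,0]
def render(p,name,x,y,th,z=0,S=8):
    h,w=384,512;m=np.zeros((h,w),np.float32);hs=[proj(p,pose(P+[0,0,z],x,y,th)) for P in M[name]]
    a=np.vstack(hs);c0=np.clip(np.floor(a.min(0)).astype(int)-2,0,[w-8,h-8]);c1=np.clip(np.ceil(a.max(0)).astype(int)+3,c0+1,[w,h]);n=c1-c0
    b=np.zeros((n[1]*S,n[0]*S),np.uint8)
    for q in hs: cv2.fillConvexPoly(b,cv2.convexHull(np.round(((q-c0+.5)*S-.5)*16).astype(np.int32)),255,shift=4)
    m[c0[1]:c1[1],c0[0]:c1[0]]=cv2.resize(b,tuple(n.tolist()),interpolation=cv2.INTER_AREA)/255.;return m
def masks(pics,name,xy0,z=0,tol=12):
    out=[]
    for p in pics:
        e=proj(p,np.array([[*xy0,z+20.]]))[0];b=[d for d in r.regions_of(p,name) if np.hypot(*(d["xy"]-e))<tol]
        out.append(b[0]["pixels"].astype(np.float32) if b else None)
    return out
def fit(pics,ms,name,x0,z=0,th=(0,)):
    """ms: masks per picture (None = skip); returns x,y,yaw,cost per px"""
    best=None
    def cost(v):
        return sum(((render(p,name,v[0],v[1],v[2]/50,z)-m)**2).sum() for p,m in zip(pics,ms) if m is not None)
    for t in th:
        v0=np.array([x0[0],x0[1],t*50]);o=minimize(cost,v0,method="Nelder-Mead",options=dict(initial_simplex=v0+np.vstack([0*np.eye(3)[:1],np.eye(3)*8]),xatol=.05,fatol=.05,maxiter=250))
        if best is None or o.fun<best.fun:best=o
    v=best.x;return np.array([v[0],v[1],v[2]/50]),best.fun/sum(m.sum() for m in ms if m is not None)
def look(): return [r.snapshot("scene"),r.snapshot("top")]
E
python3 - <<'E'
from fit import *
ps=look()
uv=dict(heater=(321,176),centrifuge=(208,192),tip_box=(123,200),bottle=(420,190),tube_rack=(399,249),cover=(135,254),dish=(279,258),beaker=(331,124),pen_pot=(205,128))
img=[cv2.resize(p["pixels"],None,fx=2,fy=2,interpolation=cv2.INTER_CUBIC) for p in ps]
for n,u in uv.items():
    x0=world(ps[1],u,15)[:2];ms=masks(ps,n,x0,tol=14)
    th=[0] if n in("bottle","centrifuge","dish","beaker","pen_pot") else np.arange(-1.4,1.6,.4)
    for sel in([0],[1],[0,1]):
        mm=[m if i in sel else None for i,m in enumerate(ms)]
        if all(m is None for m in mm): continue
        v,c=fit(ps,mm,n,x0,th=th);print(n,sel,np.round(v,3),round(c,3))
    for p,i in zip(ps,img):
        k=(cv2.resize(render(p,n,*v),None,fx=2,fy=2)>.5).astype(np.uint8)
        cv2.drawContours(i,cv2.findContours(k,0,1)[0],-1,(0,255,0),1)
cv2.imwrite("pics/f_scene.png",img[0][140:680,240:880]);cv2.imwrite("pics/f_top.png",img[1][140:620,100:900])
E
```

```text
heater [0] [ 6.18780e+02 -1.34397e+02  1.16000e-01] 0.04
heater [1] [ 6.18512e+02 -1.31962e+02  1.34000e-01] 0.016
heater [0, 1] [ 6.18641e+02 -1.32460e+02  1.31000e-01] 0.033
centrifuge [0] [5.78900e+02 1.65666e+02 1.58000e-01] 0.061
centrifuge [1] [5.78761e+02 1.63716e+02 3.70000e-02] 0.026
centrifuge [0, 1] [5.79025e+02 1.64448e+02 4.50000e-02] 0.048
tip_box [0] [563.465 386.494  -2.662] 0.033
tip_box [1] [5.64650e+02 3.86474e+02 4.95000e-01] 0.045
tip_box [0, 1] [5.63996e+02 3.86747e+02 4.87000e-01] 0.041
bottle [0] [ 5.77995e+02 -3.95998e+02 -1.38000e-01] 0.063
bottle [1] [ 5.81182e+02 -3.95356e+02  1.67000e-01] 0.035
bottle [0, 1] [ 5.80252e+02 -3.94676e+02  3.50000e-02] 0.067
tube_rack [0] [ 420.482 -329.554   -0.68 ] 0.065
tube_rack [1] [ 421.15  -330.028   -0.65 ] 0.044
tube_rack [0, 1] [ 421.036 -329.811   -0.657] 0.056
cover [0] [4.26212e+02 3.60722e+02 3.35000e-01] 0.026
cover [0, 1] [4.26212e+02 3.60722e+02 3.35000e-01] 0.026
dish [0] [ 4.02085e+02 -1.82550e+01  4.20000e-02] 0.064
dish [1] [ 4.04488e+02 -1.78470e+01  1.41000e-01] 0.042
dish [0, 1] [ 4.04077e+02 -1.78270e+01  8.90000e-02] 0.058
beaker [0] [ 7.57061e+02 -1.76820e+02  2.47000e-01] 0.163
beaker [1] [ 7.62134e+02 -1.70248e+02  7.00000e-02] 0.16
beaker [0, 1] [ 7.60638e+02 -1.70254e+02  1.19000e-01] 0.167
pen_pot [0] [7.56981e+02 1.67901e+02 2.45000e-01] 0.06
pen_pot [1] [7.60665e+02 1.69985e+02 4.10000e-02] 0.035
pen_pot [0, 1] [7.58970e+02 1.69228e+02 9.20000e-02] 0.064
```

View pics/f_top.png

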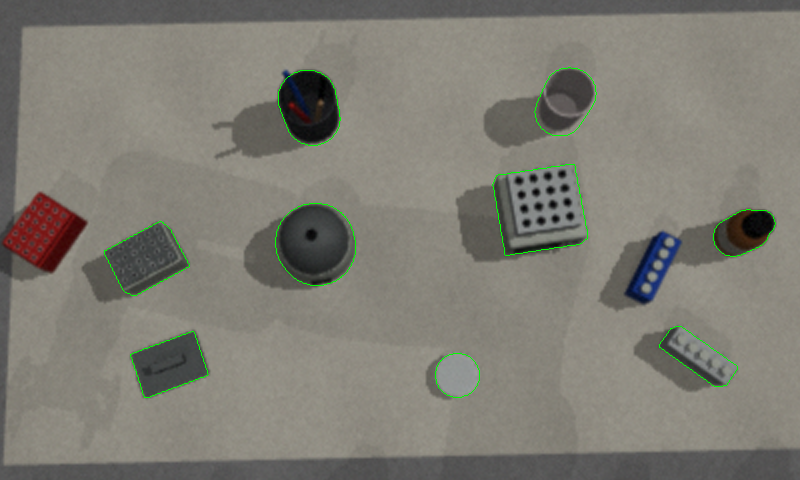

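The fits match the picture. The tip box is the white one at crop pixel (147,258), not the red one at (44,232). The rack is the aluminium one at (699,356), not the blue one at (655,267). The crop confirms both choices.

Targets, with the row yaw at 0.133 rad:

| Thing | x (mm) | y (mm) |
|---|---|---|
| Tip box | 598.8 | 16.0 |
| Bottle | 681.1 | 27.0 |
| Rack | 524.4 | -145.0 |

I'll start by going above the tip box.

```bash
cat > go.py <<'E'
import sys,numpy as np
from bench import r
def rel(*wps):
    """waypoints x,y,z,yaw: prints spin (do first) then shift in the tool's axes after it"""
    s=r.sense();p=np.array(s["tool_pos"]);yw=s["tcp_rot"][2]
    print("t",round(s["time"],2),"pos",np.round(p,1),"rot",np.round(s["tcp_rot"],1),"gap",round(s["finger_gap"],1),"grip",round(s["grip_force"],1),"F",np.round(s["ft_force"],1))
    for x,y,z,w in wps:
        d=(yw-w+180)%360-180;a=np.radians(w);e=np.array([x,y,z])-p
        t=[np.cos(a)*e[0]+np.sin(a)*e[1],np.sin(a)*e[0]-np.cos(a)*e[1],-e[2]]
        print((x,y,z,w),"spin rad",round(np.radians(d),4),"/8",round(np.radians(d)/8,4),"shift mm",np.round(t,1),"/8",np.round(np.array(t)/8e3,5),"/16",np.round(np.array(t)/16e3,5))
        p=np.array([x,y,z]);yw=w
if __name__=="__main__": rel(*[tuple(map(float,a.split(","))) for a in sys.argv[1:]])
E
python3 go.py 564,386.7,120,117.9 564,386.7,12,117.9
```

```text
t 2.9 pos [134.9 584.6 231.3] rot [180.   0. 167.] gap 85.4 grip 0.0 F [-0.1 -0.8  0.5]
(564.0, 386.7, 120.0, 117.9) spin rad 0.8571 /8 0.1071 shift mm [-375.7  286.6  111.3] /8 [-0.04697  0.03583  0.01391] /16 [-0.02348  0.01791  0.00696]
(564.0, 386.7, 12.0, 117.9) spin rad 0.0 /8 0.0 shift mm [  0.   0. 108.] /8 [0.     0.     0.0135] /16 [0.      0.      0.00675]
```

>>> carry_out(
  commands=[
    {"jaw": 0.085,"translation": [0,0,0],"spin": 0.1071},
    {"jaw": 0.085,"translation": [0,0,0],"spin": 0.1071},
    {"jaw": 0.085,"translation": [0,0,0],"spin": 0.1071},
    {"jaw": 0.085,"translation": [0,0,0],"spin": 0.1071},
    {"jaw": 0.085,"translation": [0,0,0],"spin": 0.1071},
    {"jaw": 0.085,"translation": [0,0,0],"spin": 0.1071},
    {"jaw": 0.085,"translation": [0,0,0],"spin": 0.1071},
    {"jaw": 0.085,"translation": [0,0,0],"spin": 0.1071},
  ],
  squeeze=40,
)

```text
time: 3.57
tool_pos: [134.9, 584.6, 231.3]
tcp_rot: [180.0, 0.0, 117.6]
ft_force: [-0.8, -0.2, 0.8]
finger_gap: 84.7
grip_force: 0.0
```

>>> carry_out(
  commands=[
    {"jaw": 0.085,"translation": [-0.0235,0.0179,0.007],"spin": 0},
    {"jaw": 0.085,"translation": [-0.0235,0.0179,0.007],"spin": 0},
    {"jaw": 0.085,"translation": [-0.0235,0.0179,0.007],"spin": 0},
    {"jaw": 0.085,"translation": [-0.0235,0.0179,0.007],"spin": 0},
    {"jaw": 0.085,"translation": [-0.0235,0.0179,0.007],"spin": 0},
    {"jaw": 0.085,"translation": [-0.0235,0.0179,0.007],"spin": 0},
    {"jaw": 0.085,"translation": [-0.0235,0.0179,0.007],"spin": 0},
    {"jaw": 0.085,"translation": [-0.0235,0.0179,0.007],"spin": 0},
  ],
)

```text
time: 4.23
tool_pos: [350.7, 484.8, 175.1]
tcp_rot: [180.0, -0.0, 117.9]
ft_force: [0.5, 0.2, -0.2]
finger_gap: 85.1
grip_force: 0.0
```

>>> carry_out(
  commands=[
    {"jaw": 0.085,"translation": [-0.0235,0.0179,0.007],"spin": 0},
    {"jaw": 0.085,"translation": [-0.0235,0.0179,0.007],"spin": 0},
    {"jaw": 0.085,"translation": [-0.0235,0.0179,0.007],"spin": 0},
    {"jaw": 0.085,"translation": [-0.0235,0.0179,0.007],"spin": 0},
    {"jaw": 0.085,"translation": [-0.0235,0.0179,0.007],"spin": 0},
    {"jaw": 0.085,"translation": [-0.0235,0.0179,0.007],"spin": 0},
    {"jaw": 0.085,"translation": [-0.0235,0.0179,0.007],"spin": 0},
    {"jaw": 0.085,"translation": [-0.0235,0.0179,0.007],"spin": 0},
  ],
)

```text
time: 4.9
tool_pos: [565.3, 385.7, 118.9]
tcp_rot: [180.0, -0.0, 117.9]
ft_force: [-0.1, -0.5, 0.3]
finger_gap: 85.1
grip_force: 0.0
```

```bash
python3 go.py 564,386.7,12,117.9
```

```text
t 4.9 pos [565.3 385.7 118.9] rot [180.   -0.  117.9] gap 85.1 grip 0.0 F [-0.1 -0.5  0.3]
(564.0, 386.7, 12.0, 117.9) spin rad 0.0002 /8 0.0 shift mm [  1.5  -0.6 106.9] /8 [ 1.900e-04 -8.000e-05  1.336e-02] /16 [ 9.00e-05 -4.00e-05  6.68e-03]
```

>>> carry_out(
  commands=[
    {"jaw": 0.085,"translation": [0.0015,-0.0006,0.0153],"spin": 0},
    {"jaw": 0.085,"translation": [0,0,0.0153],"spin": 0},
    {"jaw": 0.085,"translation": [0,0,0.0153],"spin": 0},
    {"jaw": 0.085,"translation": [0,0,0.0153],"spin": 0},
    {"jaw": 0.085,"translation": [0,0,0.0153],"spin": 0},
    {"jaw": 0.085,"translation": [0,0,0.0153],"spin": 0},
    {"jaw": 0.085,"translation": [0,0,0.015],"spin": 0},
    {"jaw": 0.085,"translation": [0,0,0],"spin": 0},
  ],
)

```text
time: 5.57
tool_pos: [559.9, 386.4, 7.6]
tcp_rot: [-179.6, 0.0, 118.0]
ft_force: [-0.8, -0.8, -0.8]
finger_gap: 84.7
grip_force: 0.0
```

>>> carry_out(
  commands=[
    {"jaw": 0.05,"translation": [0,0,0],"spin": 0},
    {"jaw": 0.05,"translation": [0,0,0],"spin": 0},
    {"jaw": 0.05,"translation": [0,0,0],"spin": 0},
    {"jaw": 0.05,"translation": [0,0,0],"spin": 0},
    {"jaw": 0.05,"translation": [0,0,0],"spin": 0},
    {"jaw": 0.05,"translation": [0,0,0],"spin": 0},
    {"jaw": 0.05,"translation": [0,0,0],"spin": 0},
    {"jaw": 0.05,"translation": [0,0,0],"spin": 0},
  ],
)

```text
time: 6.23
tool_pos: [563.5, 387.9, 13.6]
tcp_rot: [179.9, -0.0, 117.9]
ft_force: [-0.2, -0.4, 6.4]
finger_gap: 59.4
grip_force: 46.3
```

```bash
python3 go.py 564,386.7,140,117.9 598.8,16,140,97.6 598.8,16,12,97.6
```

```text
t 6.23 pos [563.5 387.9  13.6] rot [179.9  -0.  117.9] gap 59.4 grip 46.3 F [-0.2 -0.4  6.4]
(564.0, 386.7, 140.0, 117.9) spin rad 0.0002 /8 0.0 shift mm [-1.300e+00 -1.000e-01 -1.264e+02] /8 [-1.600e-04 -2.000e-05 -1.579e-02] /16 [-8.0e-05 -1.0e-05 -7.9e-03]
(598.8, 16.0, 140.0, 97.6) spin rad 0.3543 /8 0.0443 shift mm [-372.   -14.5   -0. ] /8 [-0.04651 -0.00182 -0.     ] /16 [-0.02325 -0.00091 -0.     ]
(598.8, 16.0, 12.0, 97.6) spin rad 0.0 /8 0.0 shift mm [  0.   0. 128.] /8 [0.    0.    0.016] /16 [0.    0.    0.008]
```

>>> carry_out(
  commands=[
    {"jaw": 0.05,"translation": [0,0,-0.008],"spin": 0},
    {"jaw": 0.05,"translation": [0,0,-0.016],"spin": 0},
    {"jaw": 0.05,"translation": [0,0,-0.018],"spin": 0.059},
    {"jaw": 0.05,"translation": [0,0,-0.018],"spin": 0.059},
    {"jaw": 0.05,"translation": [0,0,-0.018],"spin": 0.059},
    {"jaw": 0.05,"translation": [0,0,-0.018],"spin": 0.059},
    {"jaw": 0.05,"translation": [0,0,-0.018],"spin": 0.059},
    {"jaw": 0.05,"translation": [0,0,-0.012],"spin": 0.059},
  ],
)

```text
time: 6.9
tool_pos: [563.0, 387.6, 140.5]
tcp_rot: [179.9, -0.0, 97.5]
ft_force: [0.2, -0.5, -1.1]
finger_gap: 59.4
grip_force: 45.6
```

>>> carry_out(
  commands=[
    {"jaw": 0.05,"translation": [-0.01,-0.0009,0],"spin": 0},
    {"jaw": 0.05,"translation": [-0.02,-0.0009,0],"spin": 0},
    {"jaw": 0.05,"translation": [-0.026,-0.0009,0],"spin": 0},
    {"jaw": 0.05,"translation": [-0.026,-0.0009,0],"spin": 0},
    {"jaw": 0.05,"translation": [-0.026,-0.0009,0],"spin": 0},
    {"jaw": 0.05,"translation": [-0.026,-0.0009,0],"spin": 0},
    {"jaw": 0.05,"translation": [-0.026,-0.0009,0],"spin": 0},
    {"jaw": 0.05,"translation": [-0.026,-0.0009,0],"spin": 0},
  ],
)

```text
time: 7.57
tool_pos: [579.2, 200.0, 137.0]
tcp_rot: [-179.9, 0.0, 97.8]
ft_force: [0.8, -0.3, -1.5]
finger_gap: 59.7
grip_force: 45.7
```

>>> carry_out(
  commands=[
    {"jaw": 0.05,"translation": [-0.026,-0.0009,0],"spin": 0},
    {"jaw": 0.05,"translation": [-0.026,-0.0009,0],"spin": 0},
    {"jaw": 0.05,"translation": [-0.026,-0.0009,0],"spin": 0},
    {"jaw": 0.05,"translation": [-0.026,-0.0009,0],"spin": 0},
    {"jaw": 0.05,"translation": [-0.026,-0.0009,0],"spin": 0},
    {"jaw": 0.05,"translation": [-0.026,-0.0009,0],"spin": 0},
    {"jaw": 0.05,"translation": [-0.02,-0.0009,0],"spin": 0},
    {"jaw": 0.05,"translation": [-0.01,-0.001,0],"spin": 0},
  ],
)

```text
time: 8.23
tool_pos: [596.8, 13.8, 137.2]
tcp_rot: [-179.9, 0.0, 97.6]
ft_force: [-0.6, -0.2, -1.7]
finger_gap: 59.6
grip_force: 45.7
```

>>> carry_out(
  commands=[
    {"jaw": 0.05,"translation": [0,0,0],"spin": 0},
    {"jaw": 0.05,"translation": [0,0,0],"spin": 0},
    {"jaw": 0.05,"translation": [0,0,0],"spin": 0},
    {"jaw": 0.05,"translation": [0,0,0],"spin": 0},
    {"jaw": 0.05,"translation": [0,0,0],"spin": 0},
    {"jaw": 0.05,"translation": [0,0,0],"spin": 0},
    {"jaw": 0.05,"translation": [0,0,0],"spin": 0},
    {"jaw": 0.05,"translation": [0,0,0],"spin": 0},
  ],
)

```text
time: 8.9
tool_pos: [597.8, 17.3, 138.5]
tcp_rot: [180.0, 0.0, 97.7]
ft_force: [-0.7, -0.2, -1.6]
finger_gap: 59.8
grip_force: 45.7
```

```bash
python3 - <<'E'
from fit import *;from go import rel
ps=look();cv2.imwrite("pics/held1.png",ps[1]["pixels"][100:300,80:420].repeat(2,0).repeat(2,1))
rel((598.8,16,14,97.6))
E
```

```text
t 9.0 pos [597.8  17.  138.5] rot [180.    0.   97.6] gap 59.3 grip 45.7 F [ 0.3 -0.7 -1.2]
(598.8, 16, 14, 97.6) spin rad 0.0008 /8 0.0001 shift mm [ -1.1   0.8 124.5] /8 [-0.00014  0.00011  0.01557] /16 [-7.00e-05  5.00e-05  7.78e-03]
```

View pics/held1.png

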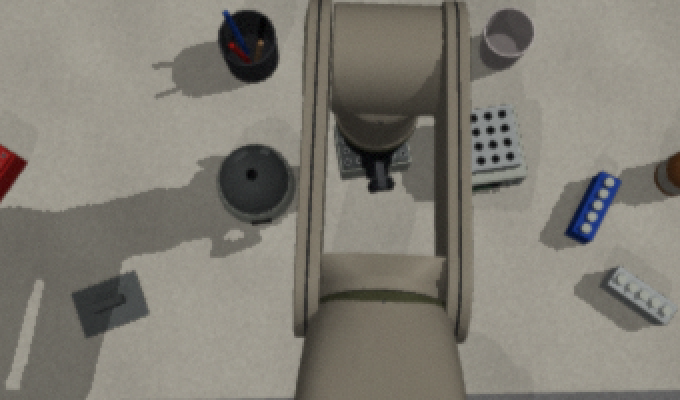

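The tip box is held level at crop pixel (372,160), between the two machines. I'll lower it now.

>>> carry_out(
  commands=[
    {"jaw": 0.05,"translation": [-0.0011,0.0008,0.01],"spin": 0},
    {"jaw": 0.05,"translation": [0,0,0.02],"spin": 0},
    {"jaw": 0.05,"translation": [0,0,0.022],"spin": 0},
    {"jaw": 0.05,"translation": [0,0,0.022],"spin": 0},
    {"jaw": 0.05,"translation": [0,0,0.02],"spin": 0},
    {"jaw": 0.05,"translation": [0,0,0.012],"spin": 0},
    {"jaw": 0.05,"translation": [0,0,0.006],"spin": 0},
    {"jaw": 0.05,"translation": [0,0,0.003],"spin": 0},
  ],
)

```text
time: 9.67
tool_pos: [598.0, 15.8, 22.2]
tcp_rot: [-179.9, -0.0, 97.6]
ft_force: [0.1, -0.6, -0.5]
finger_gap: 59.9
grip_force: 45.7
```

>>> carry_out(
  commands=[
    {"jaw": 0.05,"translation": [0,0,0.003],"spin": 0},
    {"jaw": 0.05,"translation": [0,0,0.003],"spin": 0},
    {"jaw": 0.05,"translation": [0,0,0],"spin": 0},
    {"jaw": 0.05,"translation": [0,0,0],"spin": 0},
    {"jaw": 0.05,"translation": [0,0,0],"spin": 0},
    {"jaw": 0.05,"translation": [0,0,0],"spin": 0},
    {"jaw": 0.05,"translation": [0,0,0],"spin": 0},
    {"jaw": 0.05,"translation": [0,0,0],"spin": 0},
  ],
)

```text
time: 10.33
tool_pos: [598.9, 15.9, 17.7]
tcp_rot: [180.0, 0.0, 97.6]
ft_force: [0.3, -0.4, -1.9]
finger_gap: 59.5
grip_force: 45.7
```

```bash
python3 - <<'E'
from fit import *;from go import rel
ps=look();rel((598.8,16,14,97.6))
for s in([0],[1]):
    ms=masks(ps,"tip_box",(598.8,16),tol=20);ms=[m if i in s else None for i,m in enumerate(ms)]
    if any(m is not None for m in ms): print(s,fit(ps,ms,"tip_box",(598.8,16),th=(.13,)))
cv2.imwrite("pics/place1.png",cv2.resize(ps[0]["pixels"][120:320,120:390],None,fx=2,fy=2))
E
```

```text
t 10.43 pos [598.8  15.9  17.6] rot [180.    0.   97.6] gap 59.5 grip 45.7 F [-0.5 -0.4 -1.8]
(598.8, 16, 14, 97.6) spin rad 0.0006 /8 0.0001 shift mm [0.1 0.  3.6] /8 [1.0e-05 0.0e+00 4.5e-04] /16 [1.0e-05 0.0e+00 2.3e-04]
[0] (array([586.17566999,  30.74039766,  -0.78629763]), np.float64(0.7035786812765557))
[1] (array([5.87652175e+02, 1.17834726e+01, 1.16986958e-01]), np.float64(3.252800766302615))
```

View pics/place1.png

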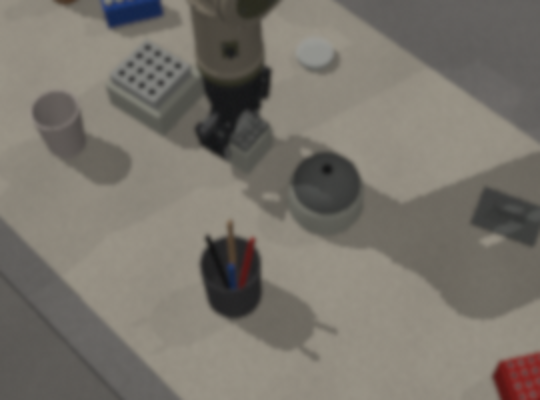

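>>> carry_out(
  commands=[
    {"jaw": 0.05,"translation": [0,0,0.002],"spin": 0},
    {"jaw": 0.05,"translation": [0,0,0.002],"spin": 0},
    {"jaw": 0.05,"translation": [0,0,0],"spin": 0},
    {"jaw": 0.05,"translation": [0,0,0],"spin": 0},
    {"jaw": 0.085,"translation": [0,0,0],"spin": 0},
    {"jaw": 0.085,"translation": [0,0,0],"spin": 0},
    {"jaw": 0.085,"translation": [0,0,0],"spin": 0},
    {"jaw": 0.085,"translation": [0,0,0],"spin": 0},
  ],
)

```text
time: 11.3
tool_pos: [598.8, 15.9, 13.5]
tcp_rot: [180.0, 0.0, 97.6]
ft_force: [-0.7, -0.4, -0.2]
finger_gap: 85.3
grip_force: 0.0
```

>>> carry_out(
  commands=[
    {"jaw": 0.085,"translation": [0,0,0],"spin": 0},
    {"jaw": 0.085,"translation": [0,0,-0.012],"spin": 0},
    {"jaw": 0.085,"translation": [0,0,-0.03],"spin": 0},
    {"jaw": 0.085,"translation": [0,0,-0.03],"spin": 0},
    {"jaw": 0.085,"translation": [0,0,-0.03],"spin": 0},
    {"jaw": 0.085,"translation": [0,0,-0.03],"spin": 0},
    {"jaw": 0.085,"translation": [0,0,-0.03],"spin": 0},
    {"jaw": 0.085,"translation": [0,0,-0.02],"spin": 0},
  ],
)

```text
time: 11.97
tool_pos: [599.9, 15.9, 200.4]
tcp_rot: [179.7, 0.0, 97.6]
ft_force: [0.5, -0.1, 0.1]
finger_gap: 85.1
grip_force: 0.0
```

```bash
python3 go.py 580.3,-395,170,97.6 580.3,-395,80,97.6
```

```text
t 11.97 pos [599.9  15.9 200.4] rot [179.7   0.   97.6] gap 85.1 grip 0.0 F [ 0.5 -0.1  0.1]
(580.3, -395.0, 170.0, 97.6) spin rad 0.0006 /8 0.0001 shift mm [-404.7  -73.7   30.4] /8 [-0.05058 -0.00921  0.00381] /16 [-0.02529 -0.00461  0.0019 ]
(580.3, -395.0, 80.0, 97.6) spin rad 0.0 /8 0.0 shift mm [ 0.  0. 90.] /8 [0.      0.      0.01125] /16 [0.      0.      0.00562]
```

>>> carry_out(
  commands=[
    {"jaw": 0.085,"translation": [-0.0255,-0.0046,0],"spin": 0},
    {"jaw": 0.085,"translation": [-0.0255,-0.0046,0],"spin": 0},
    {"jaw": 0.085,"translation": [-0.0255,-0.0046,0],"spin": 0},
    {"jaw": 0.085,"translation": [-0.0255,-0.0046,0],"spin": 0},
    {"jaw": 0.085,"translation": [-0.0255,-0.0046,0],"spin": 0},
    {"jaw": 0.085,"translation": [-0.0255,-0.0046,0],"spin": 0},
    {"jaw": 0.085,"translation": [-0.0255,-0.0046,0],"spin": 0},
    {"jaw": 0.085,"translation": [-0.0255,-0.0046,0],"spin": 0},
  ],
)

```text
time: 12.63
tool_pos: [589.2, -192.5, 196.7]
tcp_rot: [180.0, 0.0, 97.6]
ft_force: [0.8, 0.8, 0.5]
finger_gap: 84.8
grip_force: 0.0
```

>>> carry_out(
  commands=[
    {"jaw": 0.085,"translation": [-0.0255,-0.0046,0],"spin": 0},
    {"jaw": 0.085,"translation": [-0.0255,-0.0046,0],"spin": 0},
    {"jaw": 0.085,"translation": [-0.0255,-0.0046,0.005],"spin": 0},
    {"jaw": 0.085,"translation": [-0.0255,-0.0046,0.005],"spin": 0},
    {"jaw": 0.085,"translation": [-0.0255,-0.0046,0.005],"spin": 0},
    {"jaw": 0.085,"translation": [-0.0255,-0.0046,0.005],"spin": 0},
    {"jaw": 0.085,"translation": [-0.0255,-0.0046,0.005],"spin": 0},
    {"jaw": 0.085,"translation": [-0.0222,-0.0047,0.005],"spin": 0},
  ],
)

```text
time: 13.3
tool_pos: [579.2, -396.8, 166.4]
tcp_rot: [180.0, 0.0, 97.6]
ft_force: [0.3, -0.0, 0.1]
finger_gap: 84.6
grip_force: 0.0
```

```bash
python3 - <<'E'
from fit import *;from go import rel
ps=look()
ms=masks(ps,"tip_box",(598.8,16),tol=20)
for s in([0],[1],[0,1]):
    mm=[m if i in s else None for i,m in enumerate(ms)]
    if any(m is not None for m in mm): print(s,fit(ps,mm,"tip_box",(598.8,16),th=(.13,)))
rel((580.3,-395,80,97.6))
cv2.imwrite("pics/place1b.png",cv2.resize(ps[1]["pixels"][100:290,160:460],None,fx=2.6,fy=2.6))
E
```

```text
[0] (array([5.97904880e+02, 1.42486791e+01, 1.16175600e-01]), np.float64(0.022112865405706502))
[1] (array([5.98830680e+02, 1.46422081e+01, 1.13958311e-01]), np.float64(0.04488076474006634))
[0, 1] (array([5.98614529e+02, 1.44623817e+01, 1.20687127e-01]), np.float64(0.035050613779417227))
t 13.5 pos [ 579.1 -395.4  165.8] rot [-180.    -0.    97.6] gap 85.1 grip 0.0 F [ 0.2  0.  -0.3]
(580.3, -395, 80, 97.6) spin rad -0.0007 /8 -0.0001 shift mm [ 0.2  1.2 85.8] /8 [3.000e-05 1.500e-04 1.073e-02] /16 [1.00e-05 8.00e-05 5.37e-03]
```

View pics/place1b.png

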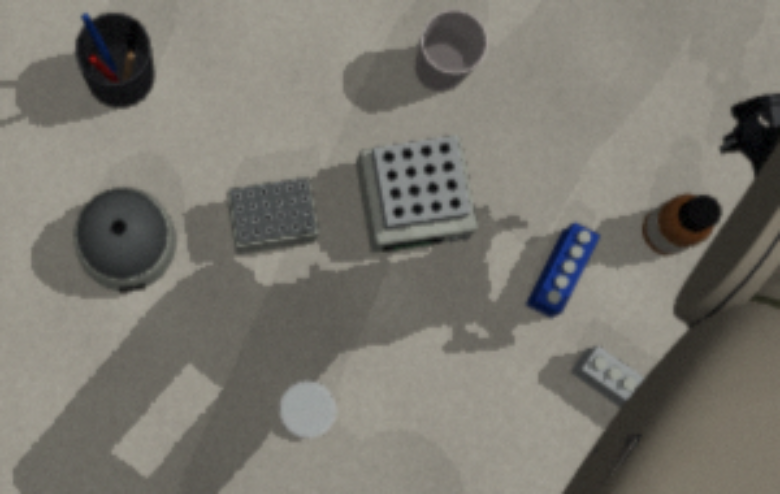

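The tip box now stands at crop pixel (273,213), fitted at (598.6, 14.5) with yaw about 0.12, which is within 1.5 mm and 1° of target. The bottle, with its cap at (698,214), is next. From the box as it stands, the bottle target is (681, 25.3).

>>> carry_out(
  commands=[
    {"jaw": 0.085,"translation": [0,0.0012,0.01],"spin": 0},
    {"jaw": 0.085,"translation": [0,0,0.015],"spin": 0},
    {"jaw": 0.085,"translation": [0,0,0.015],"spin": 0},
    {"jaw": 0.085,"translation": [0,0,0.015],"spin": 0},
    {"jaw": 0.085,"translation": [0,0,0.015],"spin": 0},
    {"jaw": 0.085,"translation": [0,0,0.01],"spin": 0},
    {"jaw": 0.085,"translation": [0,0,0.006],"spin": 0},
    {"jaw": 0.085,"translation": [0,0,0],"spin": 0},
  ],
)

```text
time: 14.17
tool_pos: [579.5, -393.9, 76.7]
tcp_rot: [-179.8, -0.2, 97.6]
ft_force: [0.5, 0.3, -0.1]
finger_gap: 85.3
grip_force: 0.0
```

>>> carry_out(
  commands=[
    {"jaw": 0.02,"translation": [0,0,0],"spin": 0},
    {"jaw": 0.02,"translation": [0,0,0],"spin": 0},
    {"jaw": 0.02,"translation": [0,0,0],"spin": 0},
    {"jaw": 0.02,"translation": [0,0,0],"spin": 0},
    {"jaw": 0.02,"translation": [0,0,0],"spin": 0},
    {"jaw": 0.02,"translation": [0,0,0],"spin": 0},
    {"jaw": 0.02,"translation": [0,0,0],"spin": 0},
    {"jaw": 0.02,"translation": [0,0,0],"spin": 0},
  ],
)

```text
time: 14.83
tool_pos: [581.1, -395.4, 80.8]
tcp_rot: [179.9, 0.1, 97.6]
ft_force: [-0.6, 0.4, 5.6]
finger_gap: 31.8
grip_force: 39.6
```

>>> carry_out(
  commands=[
    {"jaw": 0.02,"translation": [0,0,0],"spin": 0},
    {"jaw": 0.02,"translation": [0,0,0],"spin": 0},
    {"jaw": 0.02,"translation": [0,0,0],"spin": 0},
    {"jaw": 0.02,"translation": [0,0,0],"spin": 0},
    {"jaw": 0.02,"translation": [0,0,0],"spin": 0},
    {"jaw": 0.02,"translation": [0,0,0],"spin": 0},
    {"jaw": 0.02,"translation": [0,0,0],"spin": 0},
    {"jaw": 0.02,"translation": [0,0,0],"spin": 0},
  ],
)

```text
time: 15.5
tool_pos: [581.1, -395.4, 80.7]
tcp_rot: [179.9, 0.1, 97.6]
ft_force: [-1.2, -0.2, 6.3]
finger_gap: 32.2
grip_force: 39.6
```

```bash
python3 go.py 580.3,-395,200,97.6 681,25.3,200,97.6 681,25.3,80,97.6
```

```text
t 15.5 pos [ 581.1 -395.4   80.7] rot [1.799e+02 1.000e-01 9.760e+01] gap 32.2 grip 39.6 F [-1.2 -0.2  6.3]
(580.3, -395.0, 200.0, 97.6) spin rad 0.0005 /8 0.0001 shift mm [   0.5   -0.7 -119.3] /8 [ 6.000e-05 -9.000e-05 -1.491e-02] /16 [ 3.00e-05 -4.00e-05 -7.45e-03]
(681.0, 25.3, 200.0, 97.6) spin rad 0.0 /8 0.0 shift mm [403.3 155.4  -0. ] /8 [ 0.05041  0.01943 -0.     ] /16 [ 0.02521  0.00971 -0.     ]
(681.0, 25.3, 80.0, 97.6) spin rad 0.0 /8 0.0 shift mm [  0.   0. 120.] /8 [0.    0.    0.015] /16 [0.     0.     0.0075]
```

>>> carry_out(
  commands=[
    {"jaw": 0.02,"translation": [0.0005,-0.0007,-0.006],"spin": 0},
    {"jaw": 0.02,"translation": [0,0,-0.014],"spin": 0},
    {"jaw": 0.02,"translation": [0,0,-0.018],"spin": 0},
    {"jaw": 0.02,"translation": [0,0,-0.018],"spin": 0},
    {"jaw": 0.02,"translation": [0,0,-0.018],"spin": 0},
    {"jaw": 0.02,"translation": [0,0,-0.018],"spin": 0},
    {"jaw": 0.02,"translation": [0,0,-0.018],"spin": 0},
    {"jaw": 0.02,"translation": [0,0,-0.01],"spin": 0},
  ],
)

```text
time: 16.17
tool_pos: [580.6, -394.9, 203.3]
tcp_rot: [179.9, 0.1, 97.6]
ft_force: [0.4, 0.5, -1.0]
finger_gap: 31.9
grip_force: 39.8
```

>>> carry_out(
  commands=[
    {"jaw": 0.02,"translation": [0.012,0.0046,0],"spin": 0},
    {"jaw": 0.02,"translation": [0.022,0.0085,0],"spin": 0},
    {"jaw": 0.02,"translation": [0.028,0.0108,0],"spin": 0},
    {"jaw": 0.02,"translation": [0.028,0.0108,0],"spin": 0},
    {"jaw": 0.02,"translation": [0.028,0.0108,0],"spin": 0},
    {"jaw": 0.02,"translation": [0.028,0.0108,0],"spin": 0},
    {"jaw": 0.02,"translation": [0.028,0.0108,0],"spin": 0},
    {"jaw": 0.02,"translation": [0.028,0.0108,0],"spin": 0},
  ],
)

```text
time: 16.83
tool_pos: [629.7, -181.3, 198.2]
tcp_rot: [-179.9, -0.1, 97.6]
ft_force: [0.3, -0.6, -2.5]
finger_gap: 31.9
grip_force: 39.8
```

>>> carry_out(
  commands=[
    {"jaw": 0.02,"translation": [0.028,0.0108,0],"spin": 0},
    {"jaw": 0.02,"translation": [0.028,0.0108,0],"spin": 0},
    {"jaw": 0.02,"translation": [0.028,0.0108,0],"spin": 0},
    {"jaw": 0.02,"translation": [0.028,0.0108,0],"spin": 0},
    {"jaw": 0.02,"translation": [0.028,0.0108,0],"spin": 0},
    {"jaw": 0.02,"translation": [0.028,0.0108,0],"spin": 0},
    {"jaw": 0.02,"translation": [0.022,0.0085,0],"spin": 0},
    {"jaw": 0.02,"translation": [0.0115,0.0044,0],"spin": 0},
  ],
)

```text
time: 17.5
tool_pos: [679.8, 30.4, 198.2]
tcp_rot: [-179.9, -0.1, 97.8]
ft_force: [0.4, 0.7, -2.1]
finger_gap: 31.8
grip_force: 39.9
```

>>> carry_out(
  commands=[
    {"jaw": 0.02,"translation": [0,0,0],"spin": 0},
    {"jaw": 0.02,"translation": [0,0,0],"spin": 0},
    {"jaw": 0.02,"translation": [0,0,0],"spin": 0},
    {"jaw": 0.02,"translation": [0,0,0],"spin": 0},
    {"jaw": 0.02,"translation": [0,0,0],"spin": 0},
    {"jaw": 0.02,"translation": [0,0,0],"spin": 0},
    {"jaw": 0.02,"translation": [0,0,0],"spin": 0},
    {"jaw": 0.02,"translation": [0,0,0],"spin": 0},
  ],
)

```text
time: 18.17
tool_pos: [680.5, 25.6, 199.6]
tcp_rot: [180.0, 0.0, 97.6]
ft_force: [-0.3, 0.5, -1.8]
finger_gap: 32.0
grip_force: 39.9
```

```bash
python3 - <<'E'
from fit import *;from go import rel
ps=look();rel((681,25.3,81,97.6))
cv2.imwrite("pics/held2.png",cv2.resize(ps[0]["pixels"][80:300,120:390],None,fx=2.5,fy=2.5))
E
```

```text
t 18.27 pos [680.5  25.9 199.5] rot [180.    0.   97.6] gap 31.8 grip 39.9 F [-0.3 -0.9 -0.6]
(681, 25.3, 81, 97.6) spin rad 0.0002 /8 0.0 shift mm [ -0.7   0.4 118.5] /8 [-9.000e-05  5.000e-05  1.482e-02] /16 [-4.00e-05  3.00e-05  7.41e-03]
```

View pics/held2.png

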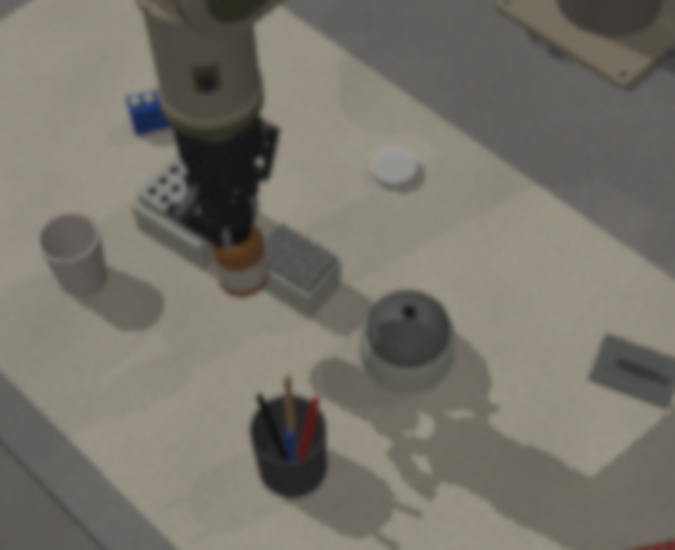

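The bottle hangs upright at crop pixel (240,265). Lowering it now.

>>> carry_out(
  commands=[
    {"jaw": 0.02,"translation": [-0.0006,0.0004,0.01],"spin": 0},
    {"jaw": 0.02,"translation": [0,0,0.018],"spin": 0},
    {"jaw": 0.02,"translation": [0,0,0.02],"spin": 0},
    {"jaw": 0.02,"translation": [0,0,0.02],"spin": 0},
    {"jaw": 0.02,"translation": [0,0,0.02],"spin": 0},
    {"jaw": 0.02,"translation": [0,0,0.014],"spin": 0},
    {"jaw": 0.02,"translation": [0,0,0.008],"spin": 0},
    {"jaw": 0.02,"translation": [0,0,0.004],"spin": 0},
  ],
)

```text
time: 18.93
tool_pos: [679.9, 25.7, 83.4]
tcp_rot: [-179.8, -0.0, 97.6]
ft_force: [0.2, 0.5, -1.6]
finger_gap: 32.0
grip_force: 39.9
```

>>> carry_out(
  commands=[
    {"jaw": 0.02,"translation": [0,0,0.002],"spin": 0},
    {"jaw": 0.02,"translation": [0,0,0.002],"spin": 0},
    {"jaw": 0.02,"translation": [0,0,0],"spin": 0},
    {"jaw": 0.02,"translation": [0,0,0],"spin": 0},
    {"jaw": 0.02,"translation": [0,0,0],"spin": 0},
    {"jaw": 0.02,"translation": [0,0,0],"spin": 0},
    {"jaw": 0.02,"translation": [0,0,0],"spin": 0},
    {"jaw": 0.02,"translation": [0,0,0],"spin": 0},
  ],
)

```text
time: 19.6
tool_pos: [681.1, 25.6, 81.8]
tcp_rot: [180.0, 0.0, 97.6]
ft_force: [-0.1, -0.9, -0.9]
finger_gap: 31.7
grip_force: 39.9
```

>>> carry_out(
  commands=[
    {"jaw": 0.02,"translation": [0,0,0.001],"spin": 0},
    {"jaw": 0.02,"translation": [0,0,0],"spin": 0},
    {"jaw": 0.02,"translation": [0,0,0],"spin": 0},
    {"jaw": 0.06,"translation": [0,0,0],"spin": 0},
    {"jaw": 0.06,"translation": [0,0,0],"spin": 0},
    {"jaw": 0.06,"translation": [0,0,0],"spin": 0},
    {"jaw": 0.06,"translation": [0,0,0],"spin": 0},
    {"jaw": 0.06,"translation": [0,0,0],"spin": 0},
  ],
)

```text
time: 20.27
tool_pos: [681.0, 25.6, 80.5]
tcp_rot: [180.0, 0.0, 97.6]
ft_force: [0.1, 0.0, 0.6]
finger_gap: 60.0
grip_force: 0.0
```

>>> carry_out(
  commands=[
    {"jaw": 0.06,"translation": [0,0,-0.005],"spin": 0},
    {"jaw": 0.06,"translation": [0,0,-0.012],"spin": 0},
    {"jaw": 0.06,"translation": [0,0,-0.02],"spin": 0},
    {"jaw": 0.06,"translation": [0,0,-0.02],"spin": 0},
    {"jaw": 0.06,"translation": [0,0,-0.02],"spin": 0},
    {"jaw": 0.06,"translation": [0,0,-0.02],"spin": 0},
    {"jaw": 0.06,"translation": [0,0,-0.015],"spin": 0},
    {"jaw": 0.06,"translation": [0,0,-0.005],"spin": 0},
  ],
)

```text
time: 20.93
tool_pos: [682.8, 25.6, 202.8]
tcp_rot: [179.6, 0.1, 97.6]
ft_force: [0.7, -0.6, 1.0]
finger_gap: 60.0
grip_force: 0.0
```

>>> carry_out(
  commands=[
    {"jaw": 0.06,"translation": [0,0,0],"spin": 0.0986},
    {"jaw": 0.06,"translation": [0,0,0],"spin": 0.0986},
    {"jaw": 0.06,"translation": [0,0,0],"spin": 0.0986},
    {"jaw": 0.06,"translation": [0,0,0],"spin": 0.0986},
    {"jaw": 0.06,"translation": [0,0,0],"spin": 0.0986},
    {"jaw": 0.06,"translation": [0,0,0],"spin": 0.0986},
    {"jaw": 0.06,"translation": [0,0,0],"spin": 0.0986},
    {"jaw": 0.06,"translation": [0,0,0],"spin": 0.0986},
  ],
)

```text
time: 21.6
tool_pos: [680.8, 25.6, 197.4]
tcp_rot: [-180.0, 0.0, 52.2]
ft_force: [0.8, -0.6, 0.1]
finger_gap: 60.4
grip_force: 0.0
```

```bash
python3 go.py 421,-329.9,120,52.4 421,-329.9,11,52.4
```

```text
t 21.6 pos [680.8  25.6 197.4] rot [-180.     0.    52.2] gap 60.4 grip 0.0 F [ 0.8 -0.6  0.1]
(421.0, -329.9, 120.0, 52.4) spin rad -0.0042 /8 -0.0005 shift mm [-440.2   11.1   77.4] /8 [-0.05502  0.00139  0.00968] /16 [-0.02751  0.00069  0.00484]
(421.0, -329.9, 11.0, 52.4) spin rad 0.0 /8 0.0 shift mm [  0.   0. 109.] /8 [0.      0.      0.01362] /16 [0.      0.      0.00681]
```

>>> carry_out(
  commands=[
    {"jaw": 0.06,"translation": [-0.0275,0.0007,0],"spin": 0},
    {"jaw": 0.06,"translation": [-0.0275,0.0007,0],"spin": 0},
    {"jaw": 0.06,"translation": [-0.0275,0.0007,0],"spin": 0},
    {"jaw": 0.06,"translation": [-0.0275,0.0007,0],"spin": 0},
    {"jaw": 0.06,"translation": [-0.0275,0.0007,0],"spin": 0},
    {"jaw": 0.06,"translation": [-0.0275,0.0007,0],"spin": 0},
    {"jaw": 0.06,"translation": [-0.0275,0.0007,0],"spin": 0},
    {"jaw": 0.06,"translation": [-0.0275,0.0007,0],"spin": 0},
  ],
)

```text
time: 22.27
tool_pos: [550.2, -153.1, 197.6]
tcp_rot: [-180.0, 0.0, 52.4]
ft_force: [0.7, 0.3, -0.0]
finger_gap: 59.9
grip_force: 0.0
```

>>> carry_out(
  commands=[
    {"jaw": 0.06,"translation": [-0.0275,0.0007,0.01],"spin": 0},
    {"jaw": 0.06,"translation": [-0.0275,0.0007,0.01],"spin": 0},
    {"jaw": 0.06,"translation": [-0.0275,0.0007,0.01],"spin": 0},
    {"jaw": 0.06,"translation": [-0.0275,0.0007,0.01],"spin": 0},
    {"jaw": 0.06,"translation": [-0.0275,0.0007,0.01],"spin": 0},
    {"jaw": 0.06,"translation": [-0.0275,0.0007,0.01],"spin": 0},
    {"jaw": 0.06,"translation": [-0.0275,0.0007,0.01],"spin": 0},
    {"jaw": 0.06,"translation": [-0.0275,0.0007,0.007],"spin": 0},
  ],
)

```text
time: 22.93
tool_pos: [420.3, -330.6, 119.6]
tcp_rot: [-180.0, -0.0, 52.4]
ft_force: [0.8, 0.5, -0.8]
finger_gap: 59.8
grip_force: 0.0
```

```bash
python3 - <<'E'
from fit import *;from go import rel
ps=look();out=[]
for n,x0,th in(("tip_box",(598.8,15),(.13,)),("bottle",(681,25),(0,)),("tube_rack",(421,-330),(-.657,))):
    ms=masks(ps,n,x0,tol=20)
    for s in([0],[1],[0,1]):
        mm=[m if i in s else None for i,m in enumerate(ms)]
        if any(m is not None for m in mm): v,c=fit(ps,mm,n,x0,th=th);print(n,s,np.round(v,3),round(c,3))
rel((421,-329.9,11,52.4))
E
```

```text
tip_box [1] [5.99058e+02 1.40000e+01 1.74000e-01] 0.028
tip_box [0, 1] [5.99058e+02 1.40000e+01 1.74000e-01] 0.028
bottle [0] [6.80577e+02 2.83280e+01 3.90000e-02] 0.035
bottle [1] [6.80622e+02 2.55830e+01 1.15000e-01] 0.016
bottle [0, 1] [6.79881e+02 2.62460e+01 4.70000e-02] 0.043
tube_rack [0] [ 420.707 -329.252   -0.64 ] 0.104
tube_rack [1] [ 422.453 -329.075   -0.619] 0.468
tube_rack [0, 1] [ 420.945 -329.438   -0.647] 0.33
t 23.33 pos [ 422.5 -329.4  121.1] rot [179.9  -0.   52.5] gap 59.9 grip 0.0 F [-0.4  0.5  0.6]
(421, -329.9, 11, 52.4) spin rad 0.0019 /8 0.0002 shift mm [ -1.3  -0.9 110.1] /8 [-0.00016 -0.00011  0.01376] /16 [-8.00e-05 -6.00e-05  6.88e-03]
```

>>> carry_out(
  commands=[
    {"jaw": 0.06,"translation": [-0.0013,-0.0009,0.01],"spin": 0},
    {"jaw": 0.06,"translation": [0,0,0.018],"spin": 0},
    {"jaw": 0.06,"translation": [0,0,0.02],"spin": 0},
    {"jaw": 0.06,"translation": [0,0,0.02],"spin": 0},
    {"jaw": 0.06,"translation": [0,0,0.02],"spin": 0},
    {"jaw": 0.06,"translation": [0,0,0.014],"spin": 0},
    {"jaw": 0.06,"translation": [0,0,0.008],"spin": 0},
    {"jaw": 0.06,"translation": [0,0,0],"spin": 0},
  ],
)

```text
time: 24.0
tool_pos: [418.9, -328.7, 8.0]
tcp_rot: [-179.8, -0.0, 52.5]
ft_force: [-0.8, 1.0, -0.4]
finger_gap: 59.8
grip_force: 0.0
```

>>> carry_out(
  commands=[
    {"jaw": 0.06,"translation": [0,0,0],"spin": 0},
    {"jaw": 0.06,"translation": [0,0,0],"spin": 0},
    {"jaw": 0.02,"translation": [0,0,0],"spin": 0},
    {"jaw": 0.02,"translation": [0,0,0],"spin": 0},
    {"jaw": 0.02,"translation": [0,0,0],"spin": 0},
    {"jaw": 0.02,"translation": [0,0,0],"spin": 0},
    {"jaw": 0.02,"translation": [0,0,0],"spin": 0},
    {"jaw": 0.02,"translation": [0,0,0],"spin": 0},
  ],
)

```text
time: 24.67
tool_pos: [420.9, -331.2, 11.7]
tcp_rot: [179.9, 0.0, 52.4]
ft_force: [-0.3, -0.6, 6.3]
finger_gap: 29.5
grip_force: 40.5
```

```bash
python3 go.py 421,-329.9,100,52.4 524.4,-145,100,97.6 524.4,-145,11,97.6
```

```text
t 24.67 pos [ 420.9 -331.2   11.7] rot [179.9   0.   52.4] gap 29.5 grip 40.5 F [-0.3 -0.6  6.3]
(421.0, -329.9, 100.0, 52.4) spin rad 0.0006 /8 0.0001 shift mm [  1.1  -0.7 -88.3] /8 [ 1.400e-04 -8.000e-05 -1.104e-02] /16 [ 7.00e-05 -4.00e-05 -5.52e-03]
(524.4, -145.0, 100.0, 97.6) spin rad -0.7889 /8 -0.0986 shift mm [169.6 126.9  -0. ] /8 [ 0.0212   0.01587 -0.     ] /16 [ 0.0106   0.00793 -0.     ]
(524.4, -145.0, 11.0, 97.6) spin rad 0.0 /8 0.0 shift mm [ 0.  0. 89.] /8 [0.      0.      0.01112] /16 [0.      0.      0.00556]
```

>>> carry_out(
  commands=[
    {"jaw": 0.02,"translation": [0.0011,-0.0007,-0.006],"spin": 0},
    {"jaw": 0.02,"translation": [0,0,-0.012],"spin": 0},
    {"jaw": 0.02,"translation": [0,0,-0.015],"spin": 0},
    {"jaw": 0.02,"translation": [0,0,-0.015],"spin": 0},
    {"jaw": 0.02,"translation": [0,0,-0.015],"spin": 0},
    {"jaw": 0.02,"translation": [0,0,-0.012],"spin": 0},
    {"jaw": 0.02,"translation": [0,0,-0.009],"spin": 0},
    {"jaw": 0.02,"translation": [0,0,-0.005],"spin": 0},
  ],
)

```text
time: 25.33
tool_pos: [420.8, -329.7, 101.4]
tcp_rot: [179.9, 0.0, 52.4]
ft_force: [1.6, 0.2, -1.1]
finger_gap: 29.1
grip_force: 39.7
```

>>> carry_out(
  commands=[
    {"jaw": 0.02,"translation": [0,0,0],"spin": -0.0986},
    {"jaw": 0.02,"translation": [0,0,0],"spin": -0.0986},
    {"jaw": 0.02,"translation": [0,0,0],"spin": -0.0986},
    {"jaw": 0.02,"translation": [0,0,0],"spin": -0.0986},
    {"jaw": 0.02,"translation": [0,0,0],"spin": -0.0986},
    {"jaw": 0.02,"translation": [0,0,0],"spin": -0.0986},
    {"jaw": 0.02,"translation": [0,0,0],"spin": -0.0986},
    {"jaw": 0.02,"translation": [0,0,0],"spin": -0.0986},
  ],
)

```text
time: 26.0
tool_pos: [419.8, -328.8, 99.0]
tcp_rot: [-180.0, -0.1, 97.9]
ft_force: [-0.2, 0.2, -0.9]
finger_gap: 29.7
grip_force: 39.6
```

>>> carry_out(
  commands=[
    {"jaw": 0.02,"translation": [0.012,0.009,0],"spin": 0},
    {"jaw": 0.02,"translation": [0.022,0.0165,0],"spin": 0},
    {"jaw": 0.02,"translation": [0.028,0.021,0],"spin": 0},
    {"jaw": 0.02,"translation": [0.028,0.021,0],"spin": 0},
    {"jaw": 0.02,"translation": [0.028,0.021,0],"spin": 0},
    {"jaw": 0.02,"translation": [0.024,0.018,0],"spin": 0},
    {"jaw": 0.02,"translation": [0.018,0.0135,0],"spin": 0},
    {"jaw": 0.02,"translation": [0.0095,0.007,0],"spin": 0},
  ],
)

```text
time: 26.67
tool_pos: [524.2, -141.6, 99.1]
tcp_rot: [-180.0, -0.1, 97.8]
ft_force: [0.1, -0.3, -0.8]
finger_gap: 29.4
grip_force: 39.7
```

>>> carry_out(
  commands=[
    {"jaw": 0.02,"translation": [0,0,0],"spin": 0},
    {"jaw": 0.02,"translation": [0,0,0],"spin": 0},
    {"jaw": 0.02,"translation": [0,0,0],"spin": 0},
    {"jaw": 0.02,"translation": [0,0,0],"spin": 0},
    {"jaw": 0.02,"translation": [0,0,0],"spin": 0},
    {"jaw": 0.02,"translation": [0,0,0],"spin": 0},
    {"jaw": 0.02,"translation": [0,0,0],"spin": 0},
    {"jaw": 0.02,"translation": [0,0,0],"spin": 0},
  ],
)

```text
time: 27.33
tool_pos: [523.5, -144.7, 99.5]
tcp_rot: [180.0, 0.0, 97.6]
ft_force: [-0.1, -0.5, -1.9]
finger_gap: 29.5
grip_force: 39.7
```

```bash
python3 - <<'E'
from fit import *;from go import rel
ps=look();rel((524.5,-146.2,12,97.6))
cv2.imwrite("pics/held3.png",cv2.resize(ps[0]["pixels"][60:280,120:390],None,fx=2.5,fy=2.5))
E
```

```text
t 27.43 pos [ 523.5 -144.5   99.5] rot [180.   -0.   97.6] gap 29.6 grip 39.7 F [-0.4 -0.1 -0.6]
(524.5, -146.2, 12, 97.6) spin rad 0.0003 /8 0.0 shift mm [-1.8  0.7 87.5] /8 [-2.300e-04  9.000e-05  1.094e-02] /16 [-1.20e-04  4.00e-05  5.47e-03]
```

View pics/held3.png

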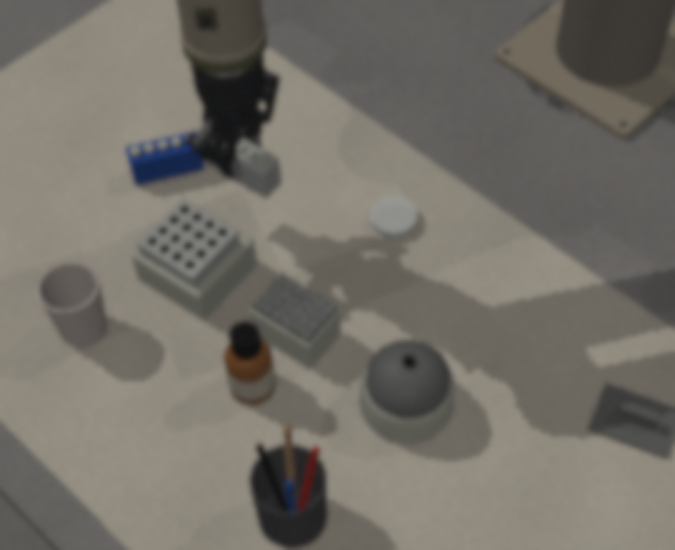

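The rack is held in front of the heater at crop pixel (257,165), and the bottle stands behind the tip box at (248,365). Lowering the rack.

>>> carry_out(
  commands=[
    {"jaw": 0.02,"translation": [-0.0018,0.0007,0.01],"spin": 0},
    {"jaw": 0.02,"translation": [0,0,0.016],"spin": 0},
    {"jaw": 0.02,"translation": [0,0,0.018],"spin": 0},
    {"jaw": 0.02,"translation": [0,0,0.016],"spin": 0},
    {"jaw": 0.02,"translation": [0,0,0.012],"spin": 0},
    {"jaw": 0.02,"translation": [0,0,0.007],"spin": 0},
    {"jaw": 0.02,"translation": [0,0,0.004],"spin": 0},
    {"jaw": 0.02,"translation": [0,0,0.002],"spin": 0},
  ],
)

```text
time: 28.1
tool_pos: [524.3, -145.9, 13.9]
tcp_rot: [-180.0, -0.0, 97.6]
ft_force: [-0.1, -0.6, -1.3]
finger_gap: 29.2
grip_force: 39.7
```

>>> carry_out(
  commands=[
    {"jaw": 0.02,"translation": [0,0,0.0015],"spin": 0},
    {"jaw": 0.02,"translation": [0,0,0.001],"spin": 0},
    {"jaw": 0.02,"translation": [0,0,0],"spin": 0},
    {"jaw": 0.02,"translation": [0,0,0],"spin": 0},
    {"jaw": 0.02,"translation": [0,0,0],"spin": 0},
    {"jaw": 0.02,"translation": [0,0,0],"spin": 0},
    {"jaw": 0.02,"translation": [0,0,0],"spin": 0},
    {"jaw": 0.02,"translation": [0,0,0],"spin": 0},
  ],
)

```text
time: 28.77
tool_pos: [524.6, -146.0, 12.1]
tcp_rot: [180.0, 0.0, 97.6]
ft_force: [0.8, 0.1, -0.8]
finger_gap: 29.7
grip_force: 39.7
```

Open slightly (the heater is close), rise, and head for the cover.

>>> carry_out(
  commands=[
    {"jaw": 0.02,"translation": [0,0,0.0007],"spin": 0},
    {"jaw": 0.02,"translation": [0,0,0],"spin": 0},
    {"jaw": 0.044,"translation": [0,0,0],"spin": 0},
    {"jaw": 0.044,"translation": [0,0,0],"spin": 0},
    {"jaw": 0.044,"translation": [0,0,0],"spin": 0},
    {"jaw": 0.044,"translation": [0,0,0],"spin": 0},
    {"jaw": 0.044,"translation": [0,0,0],"spin": 0},
    {"jaw": 0.044,"translation": [0,0,0],"spin": 0},
  ],
)

```text
time: 29.43
tool_pos: [524.5, -146.0, 11.2]
tcp_rot: [-180.0, -0.0, 97.6]
ft_force: [-0.8, -0.3, 0.0]
finger_gap: 43.9
grip_force: 0.0
```

>>> carry_out(
  commands=[
    {"jaw": 0.044,"translation": [0,0,-0.006],"spin": 0},
    {"jaw": 0.044,"translation": [0,0,-0.014],"spin": 0},
    {"jaw": 0.044,"translation": [0,0,-0.025],"spin": 0},
    {"jaw": 0.044,"translation": [0,0,-0.03],"spin": 0},
    {"jaw": 0.044,"translation": [0,0,-0.03],"spin": 0},
    {"jaw": 0.044,"translation": [0,0,-0.03],"spin": 0},
    {"jaw": 0.044,"translation": [0,0,-0.025],"spin": 0},
    {"jaw": 0.044,"translation": [0,0,-0.01],"spin": 0},
  ],
)

```text
time: 30.1
tool_pos: [526.5, -146.8, 186.6]
tcp_rot: [179.7, 0.2, 97.6]
ft_force: [-0.2, 0.5, 1.3]
finger_gap: 44.1
grip_force: 0.0
```

```bash
python3 go.py 426.2,360.7,120,109.2 426.2,360.7,8.5,109.2
```

```text
t 30.1 pos [ 526.5 -146.8  186.6] rot [179.7   0.2  97.6] gap 44.1 grip 0.0 F [-0.2  0.5  1.3]
(426.2, 360.7, 120.0, 109.2) spin rad -0.2019 /8 -0.0252 shift mm [512.2  72.1  66.6] /8 [0.06403 0.00902 0.00833] /16 [0.03201 0.00451 0.00416]
(426.2, 360.7, 8.5, 109.2) spin rad 0.0 /8 0.0 shift mm [  0.    0.  111.5] /8 [0.      0.      0.01394] /16 [0.      0.      0.00697]
```

>>> carry_out(
  commands=[
    {"jaw": 0.034,"translation": [0,0,0],"spin": -0.101},
    {"jaw": 0.034,"translation": [0,0,0],"spin": -0.101},
    {"jaw": 0.034,"translation": [0.032,0.0045,0.004],"spin": 0},
    {"jaw": 0.034,"translation": [0.032,0.0045,0.004],"spin": 0},
    {"jaw": 0.034,"translation": [0.032,0.0045,0.004],"spin": 0},
    {"jaw": 0.034,"translation": [0.032,0.0045,0.004],"spin": 0},
    {"jaw": 0.034,"translation": [0.032,0.0045,0.004],"spin": 0},
    {"jaw": 0.034,"translation": [0.032,0.0045,0.004],"spin": 0},
  ],
)

```text
time: 30.77
tool_pos: [485.9, 45.5, 156.6]
tcp_rot: [-180.0, -0.0, 109.2]
ft_force: [0.6, -0.7, 0.5]
finger_gap: 34.1
grip_force: 0.0
```

>>> carry_out(
  commands=[
    {"jaw": 0.034,"translation": [0.032,0.0045,0.004],"spin": 0},
    {"jaw": 0.034,"translation": [0.032,0.0045,0.004],"spin": 0},
    {"jaw": 0.034,"translation": [0.032,0.0045,0.004],"spin": 0},
    {"jaw": 0.034,"translation": [0.032,0.0045,0.004],"spin": 0},
    {"jaw": 0.034,"translation": [0.032,0.0045,0.004],"spin": 0},
    {"jaw": 0.034,"translation": [0.032,0.0045,0.004],"spin": 0},
    {"jaw": 0.034,"translation": [0.032,0.0045,0.004],"spin": 0},
    {"jaw": 0.034,"translation": [0.032,0.0045,0.004],"spin": 0},
  ],
)

```text
time: 31.43
tool_pos: [435.7, 299.1, 124.6]
tcp_rot: [-180.0, 0.0, 109.2]
ft_force: [0.6, -0.1, 0.4]
finger_gap: 33.9
grip_force: 0.0
```

>>> carry_out(
  commands=[
    {"jaw": 0.034,"translation": [0.032,0.0045,0.004],"spin": 0},
    {"jaw": 0.034,"translation": [0.032,0.0045,0.004],"spin": 0},
    {"jaw": 0.034,"translation": [0,0,0],"spin": 0},
    {"jaw": 0.034,"translation": [0,0,0],"spin": 0},
    {"jaw": 0.034,"translation": [0,0,0],"spin": 0},
    {"jaw": 0.034,"translation": [0,0,0],"spin": 0},
    {"jaw": 0.034,"translation": [0,0,0],"spin": 0},
    {"jaw": 0.034,"translation": [0,0,0],"spin": 0},
  ],
)

```text
time: 32.1
tool_pos: [424.6, 360.3, 117.5]
tcp_rot: [180.0, 0.0, 109.1]
ft_force: [0.8, -0.1, -0.3]
finger_gap: 34.0
grip_force: 0.0
```

```bash
python3 - <<'E'
from fit import *;from go import rel
ps=look()
for n,x0,th in(("tip_box",(598.8,15),(.13,)),("bottle",(681,25),(0,)),("tube_rack",(524.5,-145),(.13,)),("heater",(618.6,-132.4),(.13,)),("centrifuge",(579,164.4),(0,)),("dish",(404,-18),(0,)),("cover",(426.2,360.7),(.335,))):
    ms=masks(ps,n,x0,tol=20)
    for s in([0],[1],[0,1]):
        mm=[m if i in s else None for i,m in enumerate(ms)]
        if any(m is not None for m in mm): v,c=fit(ps,mm,n,x0,th=th);print(n,s,np.round(v,3),round(c,3))
cv2.imwrite("pics/a_top.png",cv2.resize(ps[1]["pixels"][100:290,110:410],None,fx=2.6,fy=2.6))
rel((426.2,360.7,8.5,109.2))
E
```

```text
tip_box [0] [5.96934e+02 1.39980e+01 9.00000e-02] 0.059
tip_box [1] [5.99028e+02 1.41730e+01 1.33000e-01] 0.026
tip_box [0, 1] [5.98418e+02 1.42840e+01 1.23000e-01] 0.047
bottle [0] [6.79855e+02 2.57550e+01 5.60000e-02] 0.021
bottle [1] [6.80194e+02 2.48120e+01 9.20000e-02] 0.075
bottle [0, 1] [6.79904e+02 2.54940e+01 1.41000e-01] 0.046
tube_rack [0] [ 5.24619e+02 -1.42414e+02  7.80000e-02] 0.185
tube_rack [1] [ 5.24762e+02 -1.44999e+02  1.43000e-01] 0.028
tube_rack [0, 1] [ 5.24701e+02 -1.44874e+02  1.26000e-01] 0.107
heater [0] [ 6.18990e+02 -1.33776e+02  1.31000e-01] 0.024
heater [1] [ 6.18478e+02 -1.32794e+02  1.34000e-01] 0.047
heater [0, 1] [ 6.18912e+02 -1.33315e+02  1.36000e-01] 0.037
centrifuge [0] [5.77140e+02 1.63294e+02 1.15000e-01] 0.132
centrifuge [1] [5.78319e+02 1.64318e+02 1.41000e-01] 0.039
centrifuge [0, 1] [5.78531e+02 1.64357e+02 9.60000e-02] 0.085
dish [0] [ 4.02654e+02 -1.60890e+01 -1.50000e-02] 0.114
dish [1] [ 4.04551e+02 -1.60320e+01  7.20000e-02] 0.039
dish [0, 1] [ 4.0428e+02 -1.6102e+01  1.1900e-01] 0.073
cover [0] [4.2532e+02 3.5996e+02 3.4100e-01] 0.028
cover [1] [4.28000e+02 3.55047e+02 3.10000e-01] 0.487
cover [0, 1] [4.26095e+02 3.59017e+02 3.34000e-01] 0.245
t 32.9 pos [424.1 361.2 117.3] rot [-180.    -0.   109.2] gap 34.1 grip 0.0 F [-0.4 -0.2  0.2]
(426.2, 360.7, 8.5, 109.2) spin rad 0.0002 /8 0.0 shift mm [ -1.2   1.8 108.8] /8 [-0.00015  0.00023  0.0136 ] /16 [-8.0e-05  1.2e-04  6.8e-03]
```

View pics/a_top.png

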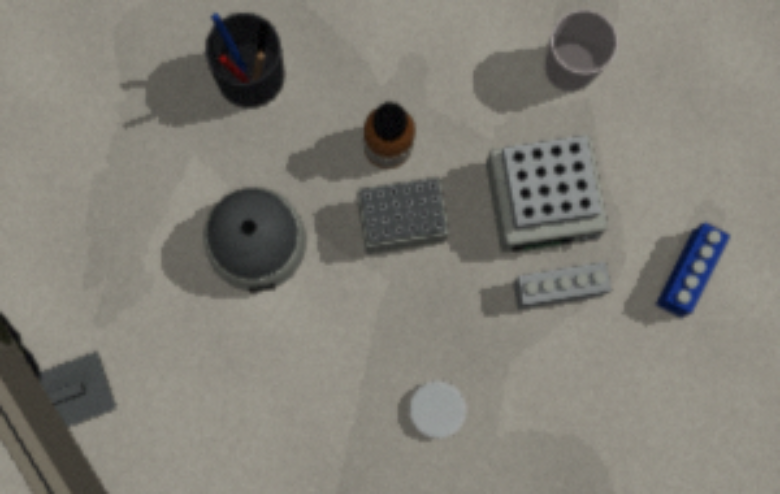

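Everything checks out so far. The rack is parallel to the heater at crop pixel (562,284) with a gap of about 29.8 mm. The bottle is at (390,135), about 26 mm behind the tip box and centred on it. For the cover, I'll descend in two stages so the arm doesn't overshoot into the plate.

>>> carry_out(
  commands=[
    {"jaw": 0.034,"translation": [-0.0012,0.0018,0.01],"spin": 0},
    {"jaw": 0.034,"translation": [0,0,0.015],"spin": 0},
    {"jaw": 0.034,"translation": [0,0,0.016],"spin": 0},
    {"jaw": 0.034,"translation": [0,0,0.015],"spin": 0},
    {"jaw": 0.034,"translation": [0,0,0.012],"spin": 0},
    {"jaw": 0.034,"translation": [0,0,0.009],"spin": 0},
    {"jaw": 0.034,"translation": [0,0,0.006],"spin": 0},
    {"jaw": 0.034,"translation": [0,0,0.004],"spin": 0},
  ],
)

```text
time: 33.57
tool_pos: [425.9, 360.4, 29.3]
tcp_rot: [-180.0, 0.0, 109.2]
ft_force: [-0.2, -1.5, -0.7]
finger_gap: 34.4
grip_force: 0.0
```

>>> carry_out(
  commands=[
    {"jaw": 0.034,"translation": [0,0,0.004],"spin": 0},
    {"jaw": 0.034,"translation": [0,0,0.003],"spin": 0},
    {"jaw": 0.034,"translation": [0,0,0.003],"spin": 0},
    {"jaw": 0.034,"translation": [0,0,0.003],"spin": 0},
    {"jaw": 0.034,"translation": [0,0,0.002],"spin": 0},
    {"jaw": 0.034,"translation": [0,0,0.002],"spin": 0},
    {"jaw": 0.034,"translation": [0,0,0],"spin": 0},
    {"jaw": 0.034,"translation": [0,0,0],"spin": 0},
  ],
)

```text
time: 34.23
tool_pos: [426.2, 360.6, 13.3]
tcp_rot: [-180.0, 0.0, 109.2]
ft_force: [-0.5, -0.6, -0.3]
finger_gap: 33.8
grip_force: 0.0
```

```bash
python3 go.py 426.2,360.7,8.5,109.2
```

```text
t 34.23 pos [426.2 360.6  13.3] rot [-180.     0.   109.2] gap 33.8 grip 0.0 F [-0.5 -0.6 -0.3]
(426.2, 360.7, 8.5, 109.2) spin rad 0.0001 /8 0.0 shift mm [0.1 0.1 4.8] /8 [1.e-05 1.e-05 6.e-04] /16 [0.     0.     0.0003]
```

>>> carry_out(
  commands=[
    {"jaw": 0.034,"translation": [0,0,0.002],"spin": 0},
    {"jaw": 0.034,"translation": [0,0,0.002],"spin": 0},
    {"jaw": 0.034,"translation": [0,0,0.0008],"spin": 0},
    {"jaw": 0.034,"translation": [0,0,0],"spin": 0},
    {"jaw": 0.034,"translation": [0,0,0],"spin": 0},
    {"jaw": 0.004,"translation": [0,0,0],"spin": 0},
    {"jaw": 0.004,"translation": [0,0,0],"spin": 0},
    {"jaw": 0.004,"translation": [0,0,0],"spin": 0},
  ],
)

```text
time: 34.9
tool_pos: [426.5, 360.8, 8.8]
tcp_rot: [180.0, -0.0, 109.2]
ft_force: [0.6, 0.5, -0.7]
finger_gap: 10.9
grip_force: 39.3
```

>>> carry_out(
  commands=[
    {"jaw": 0.004,"translation": [0,0,0],"spin": 0},
    {"jaw": 0.004,"translation": [0,0,0],"spin": 0},
    {"jaw": 0.004,"translation": [0,0,0],"spin": 0},
    {"jaw": 0.004,"translation": [0,0,0],"spin": 0},
    {"jaw": 0.004,"translation": [0,0,0],"spin": 0},
    {"jaw": 0.004,"translation": [0,0,0],"spin": 0},
    {"jaw": 0.004,"translation": [0,0,0],"spin": 0},
    {"jaw": 0.004,"translation": [0,0,0],"spin": 0},
  ],
)

```text
time: 35.57
tool_pos: [426.3, 360.8, 8.7]
tcp_rot: [180.0, -0.0, 109.2]
ft_force: [0.2, 0.5, 3.5]
finger_gap: 11.1
grip_force: 39.7
```

```bash
python3 go.py 426.2,360.7,190,109.2 598.7,14.4,190,97.6
```

```text
t 35.57 pos [426.3 360.8   8.7] rot [180.   -0.  109.2] gap 11.1 grip 39.7 F [0.2 0.5 3.5]
(426.2, 360.7, 190.0, 109.2) spin rad 0.0001 /8 0.0 shift mm [  -0.    -0.2 -181.3] /8 [-0.000e+00 -2.000e-05 -2.266e-02] /16 [-0.000e+00 -1.000e-05 -1.133e-02]
(598.7, 14.4, 190.0, 97.6) spin rad 0.2025 /8 0.0253 shift mm [-366.1  125.2   -0. ] /8 [-0.04576  0.01565 -0.     ] /16 [-0.02288  0.00782 -0.     ]
```

>>> carry_out(
  commands=[
    {"jaw": 0.004,"translation": [0,0,-0.008],"spin": 0},
    {"jaw": 0.004,"translation": [0,0,-0.018],"spin": 0},
    {"jaw": 0.004,"translation": [0,0,-0.025],"spin": 0},
    {"jaw": 0.004,"translation": [0,0,-0.028],"spin": 0},
    {"jaw": 0.004,"translation": [0,0,-0.028],"spin": 0.05},
    {"jaw": 0.004,"translation": [0,0,-0.025],"spin": 0.05},
    {"jaw": 0.004,"translation": [0,0,-0.018],"spin": 0.0525},
    {"jaw": 0.004,"translation": [0,0,-0.01],"spin": 0.05},
  ],
)

```text
time: 36.23
tool_pos: [427.0, 361.2, 172.0]
tcp_rot: [179.8, -0.1, 97.5]
ft_force: [0.7, 0.3, -1.1]
finger_gap: 10.8
grip_force: 39.3
```

>>> carry_out(
  commands=[
    {"jaw": 0.004,"translation": [-0.01,0.0034,0],"spin": 0},
    {"jaw": 0.004,"translation": [-0.018,0.0062,0],"spin": 0},
    {"jaw": 0.004,"translation": [-0.026,0.0089,0],"spin": 0},
    {"jaw": 0.004,"translation": [-0.026,0.0089,0],"spin": 0},
    {"jaw": 0.004,"translation": [-0.026,0.0089,0],"spin": 0},
    {"jaw": 0.004,"translation": [-0.026,0.0089,0],"spin": 0},
    {"jaw": 0.004,"translation": [-0.026,0.0089,0],"spin": 0},
    {"jaw": 0.004,"translation": [-0.026,0.0089,0],"spin": 0},
  ],
)

```text
time: 36.9
tool_pos: [512.6, 184.3, 167.1]
tcp_rot: [-179.9, 0.0, 97.7]
ft_force: [0.7, 0.2, -1.3]
finger_gap: 10.6
grip_force: 39.3
```

>>> carry_out(
  commands=[
    {"jaw": 0.004,"translation": [-0.026,0.0089,0],"spin": 0},
    {"jaw": 0.004,"translation": [-0.026,0.0089,0],"spin": 0},
    {"jaw": 0.004,"translation": [-0.026,0.0089,0],"spin": 0},
    {"jaw": 0.004,"translation": [-0.026,0.0089,0],"spin": 0},
    {"jaw": 0.004,"translation": [-0.026,0.0089,0],"spin": 0},
    {"jaw": 0.004,"translation": [-0.024,0.0082,0],"spin": 0},
    {"jaw": 0.004,"translation": [-0.018,0.0062,0],"spin": 0},
    {"jaw": 0.004,"translation": [-0.01,0.0034,0],"spin": 0},
  ],
)

```text
time: 37.57
tool_pos: [598.5, 11.4, 167.0]
tcp_rot: [-179.9, 0.0, 97.6]
ft_force: [-0.0, 0.2, -0.5]
finger_gap: 11.3
grip_force: 39.3
```

>>> carry_out(
  commands=[
    {"jaw": 0.004,"translation": [0,0,0],"spin": 0},
    {"jaw": 0.004,"translation": [0,0,0],"spin": 0},
    {"jaw": 0.004,"translation": [0,0,0],"spin": 0},
    {"jaw": 0.004,"translation": [0,0,0],"spin": 0},
    {"jaw": 0.004,"translation": [0,0,0],"spin": 0},
    {"jaw": 0.004,"translation": [0,0,0],"spin": 0},
    {"jaw": 0.004,"translation": [0,0,0],"spin": 0},
    {"jaw": 0.004,"translation": [0,0,0],"spin": 0},
  ],
)

```text
time: 38.23
tool_pos: [598.8, 14.8, 168.6]
tcp_rot: [180.0, 0.0, 97.6]
ft_force: [-0.2, -0.2, -0.7]
finger_gap: 11.2
grip_force: 39.3
```

```bash
python3 - <<'E'
from fit import *;from go import rel
ps=look();rel((598.7,14.4,90,97.6))
z=r.sense()["tool_pos"][2]-8.7;im=ps[0]["pixels"].copy();im=cv2.resize(im,None,fx=3,fy=3,interpolation=cv2.INTER_CUBIC)
x,y=r.sense()["tool_pos"][:2]
P=proj(ps[0],pose(box(62,88,0,6)+[0,0,z],x,y,.133));
for h in (P[0::2],P[1::2]):
    cv2.polylines(im,[((cv2.convexHull(h.astype(np.float32))+.5)*3-.5).astype(np.int32)],True,(0,255,0),1)
c=(P.mean(0)*3).astype(int);cv2.imwrite("pics/held4.png",im[max(c[1]-220,0):c[1]+220,max(c[0]-300,0):c[0]+300])
E
```

```text
t 38.33 pos [598.8  14.6 168.6] rot [180.    0.   97.6] gap 11.1 grip 39.3 F [-0.   0.5  0.2]
(598.7, 14.4, 90, 97.6) spin rad 0.0004 /8 0.0 shift mm [-0.2 -0.1 78.6] /8 [-3.00e-05 -2.00e-05  9.82e-03] /16 [-1.00e-05 -1.00e-05  4.91e-03]
```

View pics/held4.png

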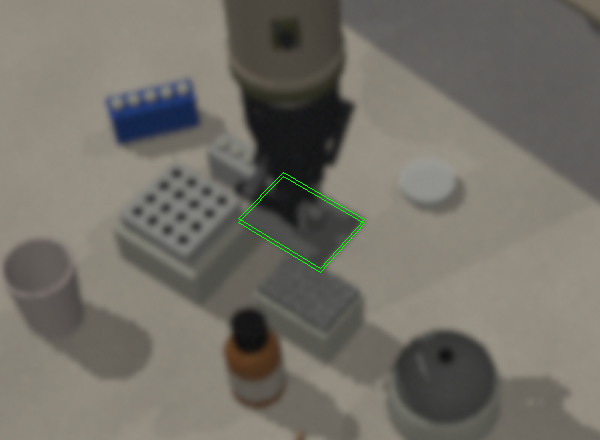

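The held cover matches its predicted outline, with corners at (364,221) and (321,270). I'll lower it onto the box gently.

>>> carry_out(
  commands=[
    {"jaw": 0.004,"translation": [-0.0002,0,0.008],"spin": 0},
    {"jaw": 0.004,"translation": [0,0,0.014],"spin": 0},
    {"jaw": 0.004,"translation": [0,0,0.017],"spin": 0},
    {"jaw": 0.004,"translation": [0,0,0.017],"spin": 0},
    {"jaw": 0.004,"translation": [0,0,0.014],"spin": 0},
    {"jaw": 0.004,"translation": [0,0,0.01],"spin": 0},
    {"jaw": 0.004,"translation": [0,0,0.006],"spin": 0},
    {"jaw": 0.004,"translation": [0,0,0.004],"spin": 0},
  ],
)

```text
time: 39.0
tool_pos: [598.2, 14.2, 77.1]
tcp_rot: [-179.9, -0.0, 97.6]
ft_force: [-0.0, 0.0, -0.7]
finger_gap: 11.1
grip_force: 39.3
```

>>> carry_out(
  commands=[
    {"jaw": 0.004,"translation": [0,0,0.002],"spin": 0},
    {"jaw": 0.004,"translation": [0,0,0.002],"spin": 0},
    {"jaw": 0.004,"translation": [0,0,0.002],"spin": 0},
    {"jaw": 0.004,"translation": [0,0,0.001],"spin": 0},
    {"jaw": 0.004,"translation": [0,0,0],"spin": 0},
    {"jaw": 0.004,"translation": [0,0,0],"spin": 0},
    {"jaw": 0.004,"translation": [0,0,0],"spin": 0},
    {"jaw": 0.004,"translation": [0,0,0],"spin": 0},
  ],
)

```text
time: 39.67
tool_pos: [599.0, 14.2, 71.8]
tcp_rot: [180.0, 0.0, 97.6]
ft_force: [-0.3, -0.5, -0.4]
finger_gap: 11.0
grip_force: 39.3
```

```bash
python3 go.py 598.7,14.4,68.7,97.6
```

```text
t 39.67 pos [599.   14.2  71.8] rot [180.    0.   97.6] gap 11.0 grip 39.3 F [-0.3 -0.5 -0.4]
(598.7, 14.4, 68.7, 97.6) spin rad 0.0001 /8 0.0 shift mm [ 0.2 -0.3  3.1] /8 [ 3.0e-05 -4.0e-05  3.9e-04] /16 [ 1.0e-05 -2.0e-05  1.9e-04]
```

>>> carry_out(
  commands=[
    {"jaw": 0.004,"translation": [0.0002,-0.0003,0.001],"spin": 0},
    {"jaw": 0.004,"translation": [0,0,0.001],"spin": 0},
    {"jaw": 0.004,"translation": [0,0,0.001],"spin": 0},
    {"jaw": 0.004,"translation": [0,0,0],"spin": 0},
    {"jaw": 0.004,"translation": [0,0,0],"spin": 0},
    {"jaw": 0.004,"translation": [0,0,0],"spin": 0},
    {"jaw": 0.004,"translation": [0,0,0],"spin": 0},
    {"jaw": 0.004,"translation": [0,0,0],"spin": 0},
  ],
)

```text
time: 40.33
tool_pos: [598.6, 14.4, 68.7]
tcp_rot: [180.0, 0.0, 97.6]
ft_force: [-0.8, 0.2, 3.5]
finger_gap: 11.3
grip_force: 39.7
```

>>> carry_out(
  commands=[
    {"jaw": 0.034,"translation": [0,0,0],"spin": 0},
    {"jaw": 0.034,"translation": [0,0,0],"spin": 0},
    {"jaw": 0.034,"translation": [0,0,0],"spin": 0},
    {"jaw": 0.034,"translation": [0,0,0],"spin": 0},
    {"jaw": 0.034,"translation": [0,0,0],"spin": 0},
    {"jaw": 0.034,"translation": [0,0,0],"spin": 0},
    {"jaw": 0.034,"translation": [0,0,0],"spin": 0},
    {"jaw": 0.034,"translation": [0,0,0],"spin": 0},
  ],
)

```text
time: 41.0
tool_pos: [598.5, 14.4, 68.5]
tcp_rot: [-180.0, 0.0, 97.6]
ft_force: [-0.2, 0.4, -0.1]
finger_gap: 33.9
grip_force: 0.0
```

>>> carry_out(
  commands=[
    {"jaw": 0.034,"translation": [0,0,-0.006],"spin": 0},
    {"jaw": 0.034,"translation": [0,0,-0.012],"spin": 0},
    {"jaw": 0.034,"translation": [0,0,-0.02],"spin": 0},
    {"jaw": 0.034,"translation": [0,0,-0.025],"spin": 0},
    {"jaw": 0.034,"translation": [0,0,-0.025],"spin": 0},
    {"jaw": 0.034,"translation": [0,0,-0.025],"spin": 0},
    {"jaw": 0.034,"translation": [0,0,-0.02],"spin": 0},
    {"jaw": 0.034,"translation": [0,0,-0.01],"spin": 0},
  ],
)

```text
time: 41.67
tool_pos: [600.2, 14.3, 216.7]
tcp_rot: [179.7, 0.1, 97.6]
ft_force: [-0.1, 0.2, 1.3]
finger_gap: 34.2
grip_force: 0.0
```

>>> carry_out(
  commands=[
    {"jaw": 0.034,"translation": [0.025,0,0],"spin": 0},
    {"jaw": 0.034,"translation": [0.035,0,0],"spin": 0},
    {"jaw": 0.034,"translation": [0.035,0,0],"spin": 0},
    {"jaw": 0.034,"translation": [0.035,0,0],"spin": 0},
    {"jaw": 0.034,"translation": [0.035,0,0],"spin": 0},
    {"jaw": 0.034,"translation": [0.035,0,0],"spin": 0},
    {"jaw": 0.034,"translation": [0.035,0,0],"spin": 0},
    {"jaw": 0.034,"translation": [0.02,0,0],"spin": 0},
  ],
)

```text
time: 42.33
tool_pos: [563.5, 270.6, 211.6]
tcp_rot: [-180.0, -0.1, 97.7]
ft_force: [1.1, 0.3, 0.6]
finger_gap: 33.8
grip_force: 0.0
```

>>> carry_out(
  commands=[
    {"jaw": 0.034,"translation": [0.015,0,0],"spin": 0},
    {"jaw": 0.034,"translation": [0.015,0,0],"spin": 0},
    {"jaw": 0.034,"translation": [0,0,0],"spin": 0},
    {"jaw": 0.034,"translation": [0,0,0],"spin": 0},
    {"jaw": 0.034,"translation": [0,0,0],"spin": 0},
    {"jaw": 0.034,"translation": [0,0,0],"spin": 0},
    {"jaw": 0.034,"translation": [0,0,0],"spin": 0},
    {"jaw": 0.034,"translation": [0,0,0],"spin": 0},
  ],
)

```text
time: 43.0
tool_pos: [561.1, 296.0, 211.5]
tcp_rot: [180.0, 0.0, 97.5]
ft_force: [-0.5, -0.0, 0.3]
finger_gap: 34.5
grip_force: 0.0
```

```bash
python3 - <<'E'
from fit import *;from go import rel
ps=look();rel()
M["tip_box"]=[box(60,84,0,52),box(54,78,52,60)]
for n,x0,th,z in(("cover",(598.7,14.4),(.13,),60),("bottle",(681,25),(0,),0),("tube_rack",(524.5,-145),(.13,),0),("heater",(618.6,-132.4),(.13,),0)):
    ms=masks(ps,n,x0,z=z,tol=20)
    for s in([0],[1],[0,1]):
        mm=[m if i in s else None for i,m in enumerate(ms)]
        if any(m is not None for m in mm): v,c=fit(ps,mm,n,x0,z=z,th=th);print(n,s,np.round(v,3),round(c,3))
a,b=[cv2.resize(p["pixels"][y:y+110,x:x+130],None,fx=3,fy=3,interpolation=cv2.INTER_CUBIC) for p,y,x in((ps[0],130,190),(ps[1],120,200))]
cv2.imwrite("pics/end.png",np.hstack([a,b]))
E
```

```text
t 43.1 pos [561.  296.3 211.5] rot [180.    0.   97.6] gap 34.0 grip 0.0 F [-0.2  0.7  0.2]
cover [0] [5.98498e+02 1.37280e+01 1.20000e-01] 0.08
cover [1] [5.99279e+02 1.35460e+01 1.32000e-01] 0.017
cover [0, 1] [5.9916e+02 1.3271e+01 1.3900e-01] 0.044
bottle [0] [6.79482e+02 2.68370e+01 9.20000e-02] 0.051
bottle [1] [6.77687e+02 2.63060e+01 1.02000e-01] 0.084
bottle [0, 1] [6.79381e+02 2.63770e+01 1.50000e-01] 0.067
tube_rack [0] [ 5.24761e+02 -1.44459e+02  1.46000e-01] 0.038
tube_rack [1] [ 5.24715e+02 -1.45362e+02  1.49000e-01] 0.038
tube_rack [0, 1] [ 5.24629e+02 -1.45106e+02  1.43000e-01] 0.039
heater [0] [ 6.19302e+02 -1.34489e+02  8.90000e-02] 0.061
heater [1] [ 6.18605e+02 -1.32920e+02  1.38000e-01] 0.021
heater [0, 1] [ 6.18831e+02 -1.33361e+02  1.26000e-01] 0.044
```

View pics/end.png

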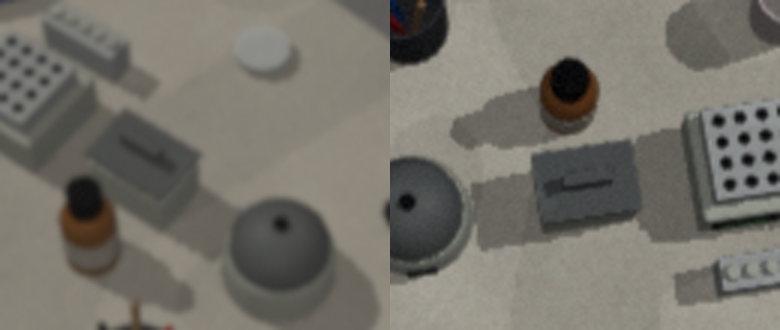

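The cover lies square on the tip box at (145,155) in the left view and (585,185) in the right, grip bar up. The bottle stands behind it, the rack sits in front of the heater, and the arm is clear. Handing in.

```bash
python3 -c "
from bench import r;print(r.hand_in())"
```

```text
the job is handed in; nothing more can be done
None
```

The job is handed in at about 43 s: tip box midway between the machines (about 1.5 mm off by camera fit), bottle about 26 mm behind it, rack about 30 mm in front of the heater's display, cover laid square on top last; the hand-in returned no verdict.

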